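Stack a model signal box on its slab from loose storeys

TASK

Build the model signal box on the grey slab from the four loose parts on the work board, in this order: the brick storey over the slab's raised lip with its steps over the longer end of the slab and its windows to the walkway side, then the lever-frame floor with its landing at the top of the steps, then the glazed cabin over the levers with its door at the landing, and last the roof with its stove pipe at the end away from the steps. Set each part down, do not drop it, so that it sits square and fully home on the one below, and leave the tools, the tinlet and the rubber where they lie.

Things in the scene. Friction and masses are not known exactly. Their poses are not given: they have to be found in the camera images.
- foundation: Grey stone slab 66 x 86 x 6 mm, fixed to the plywood board; dark walkway along its front (-x). Raised lip on it (37 x 53 mm at foot, 29 x 45 at top, 8 high), middle at y -7 mm, as the slab is longer at +y, where the steps go. Origin under the slab's middle, on the board. When built, all five origins lie on one vertical line with axes alike: 0, 6, 35, 45, 72 mm up, slab to roof. Yaw under 0.2.
- brick_storey: Brick lower storey: tube open above and below, 48 x 64 mm outside, walls 4 mm, 36 high, middle at y -7 mm: grip there across the 48. Two small windows in front (-x); steps 14 mm wide, 35 high along its +y end, foot at x -31. Its hollow (40 x 56) goes over the slab's lip. Origin at underside level, 7 mm from the tube's middle towards the steps. Yaw of each part under 0.3.
- lever_floor: Wood deck 50 x 66 mm at z 7-10 mm on a tapered lip (29 x 45 at z 0, 37 x 53 at z 7) that goes into the brick storey; railed landing beyond its +y end. A like raised lip (z 10-15, for the cabin) bears the black lever frame, 10 x 42 mm, z 15-25, middle at x -5, y -7: grip it across the 10. Levers to z 36; stove at x 10, y -26, to z 24. Origin at the lip's underside, y +7 from deck middle.
- cabin: Glazed cream cabin: frame open above and below, 46 x 62 mm outside, walls 3 mm (hollow 40 x 56), 34 high, middle at y -7 mm: grip there across the 46. Long window front at -x, boarded rear at +x, brown door in the +y end. Goes over the levers and the floor's upper lip, down to the deck. Origin at underside level, 7 mm from its middle towards the door end.
- roof: Slate gable roof, middle at y -7 mm: eaves 58 x 70 mm with upright edges z 7-13 mm (grip across the 58), ridge along y at z 32, black stove pipe to z 40 at rear (+x) near the -y end. Stands on a tapered lip (29 x 45 mm at z 0, 37 x 53 at z 7) that goes into the cabin's open top. Origin at the lip's underside, 7 mm from its middle towards the end without pipe.
- needle_file: Yellow-handled needle file, 156 mm long, 10 mm high, lying among the parts; origin at its middle. Bystander.
- tweezers_2: Steel tweezers, 116 mm long, 8 mm high, lying among the parts; origin at their middle. Bystander.
- paint_brush: Thin paint brush, 150 mm long, 7 mm thick, lying among the parts; origin at its middle. Bystander.
- tinlet: Round paint tinlet, 33 mm across, 34 mm high, at the left end of the board; origin under it. Bystander.
- track_rubber: Brown track-cleaning block, 34 x 62 x 16 mm, at the left end of the board; origin under it. Bystander.
Not all that is in view belongs to the job. What is shaped like the brick_storey but turquoise is not meant.

How it is judged (in metres and radians):
On the way, in this order (a step that is already met when the one before it is completed fails the run):
1. the brick lower storey seated fully home, square and the right way round, on the slab (horizontal distance between brick_storey and foundation below 0.005 m and z of brick_storey in the frame of foundation between 0.003 and 0.008 m and angle between the y axis of brick_storey and the y axis of foundation, either way round below 0.12 rad and angle between brick_storey's own z axis and vertical below 0.06 rad), for 0.2 s.
2. the lever-frame floor seated fully home, square and the right way round, on the brick lower storey (all of step 1 and horizontal distance between lever_floor and brick_storey below 0.005 m and z of lever_floor in the frame of brick_storey between 0.026 and 0.031 m and angle between the y axis of lever_floor and the y axis of brick_storey, either way round below 0.12 rad and angle between lever_floor's own z axis and vertical below 0.06 rad), for 0.2 s.
3. the glazed cabin seated fully home, square and the right way round, on the lever-frame floor (all of step 2 and horizontal distance between cabin and lever_floor below 0.005 m and z of cabin in the frame of lever_floor between 0.007 and 0.012 m and angle between the y axis of cabin and the y axis of lever_floor, either way round below 0.12 rad and angle between cabin's own z axis and vertical below 0.06 rad), for 0.2 s.
4. the roof seated fully home, square and the right way round, on the glazed cabin (all of step 3 and horizontal distance between roof and cabin below 0.005 m and z of roof in the frame of cabin between 0.024 and 0.029 m and angle between the y axis of roof and the y axis of cabin, either way round below 0.12 rad and angle between roof's own z axis and vertical below 0.06 rad), for 0.2 s.
At the end, for the whole second after the job is handed in: Brick storey on the slab, floor on the brick storey, cabin on the floor and roof on the cabin, each fully home (within 2 mm of its seated height), its origin within 5 mm horizontally of the one below, turned within 0.12 rad of it and the right way round, upright within 0.06 rad, and at rest (all of step 4 and linear speed of each of brick_storey, lever_floor, cabin, roof below 0.01 m/s); the robot touches nothing.
It fails at once if a tool, the tinlet or the rubber is pushed more than 15 mm from where it lay (distance of any of needle_file, tweezers_2, paint_brush, tinlet, track_rubber from where it was at the start of the episode above 0.015 m).
It fails at once if a part of the box is dropped: falls free of the fingers faster than 0.5 m/s ((linear speed of brick_storey above 0.5 m/s and contact force between brick_storey and the fingers below 0.02 N) or (linear speed of lever_floor above 0.5 m/s and contact force between lever_floor and the fingers below 0.02 N) or (linear speed of cabin above 0.5 m/s and contact force between cabin and the fingers below 0.02 N) or (linear speed of roof above 0.5 m/s and contact force between roof and the fingers below 0.02 N)).
It also fails if it takes over 112 s, if anything falls off the work surface, if the arm or the gripper's body presses on something with over 40 N, if the wrist force passes 120 N, or if a joint passes its speed limit or range.

ROBOT

A 6-joint arm with a two-finger parallel gripper is mounted at the origin on a cart in front of the work surface, level with it; the furniture and walls round the work are solid. World frame = base frame: x ahead of the robot, y to its left, z up, the work surface at z = 0. Lengths are in m, angles in degrees, forces in N, time in s.
With the tool pointing down it reaches from about 0.4 to 0.825 m from the base axis. Payload 7 kg.
Tool frame: the origin (TCP) lies at the very end of the fingers, on their centre line; the grasp point (between the pads) lies 19 mm behind it (r.grip_depth is the distance from the TCP to the grasp point, in m); z points along the fingers, y is the line along which they close (so a half turn about z gives the same grasp; the last joint's range is limited). The gripper opens to 88 mm and grips with 3 to 60 N. Pads are 19 mm wide; open, the fingers measure 130 mm over their backs; the gripper's body (78 mm by 193 mm) begins 47 mm behind the grasp point.
Start: joints at [-60.556, 20.546, 0.682, 0, -70.136, -16.507], TCP at [0.151, -0.658, 0.194] pointing down, gripper open.
Joint ranges: [-176.03, 176.03], [-82.01, 121.73], [-58.28, 71.71], [-173.87, 95.51], [-174.79, -0.11], [-173.66, 173.66]. Speed limits (degrees/s): [136.94, 136.94, 172.46, 180, 180, 180].

INTERFACE

Orientations are given as [roll, pitch, yaw] about the fixed x, y, z axes, in that order (R = Rz(yaw) Ry(pitch) Rx(roll)).
In Python, from plant import r gives the robot as it stands.
- The arm moves only by the tool play_rows, never from a script. Its argument "rows" is a list that holds one entry, the list of rows, each a list of 5 numbers: the closure, from 0 (fully open) to 1 (shut), then the shift along the tool's x, y, z each as a share of 0.5 m, from -1 to 1, then the turn about the tool's z as a share of 1.5 rad, from -1 to 1. A call has exactly 8 rows; each row is the pose to reach, as a shift and turn from the pose commanded when the call began, along the tool's axes at that moment; what a row does not reach only later rows make up. A row lasts 1/12 s, in which the tool goes at most 41.7 mm and 7.16 degrees, less where a joint would pass 70% of its speed; a pose out of reach is approached as far as the arm can. A call with a number of a shift or a turn outside -1 to 1 is refused whole. A call with a gripper value outside its range is refused whole. The fingers move at their own pace and stop on an object; "squeeze" is the grip in N (left out, the last holds). Time passes only in rows, so rows that repeat a pose let the fingers close, or fill a call up. It gives the time, the measured TCP pose, the force, the opening and the grip force at its end, in the units of the state.
- r.get_state(): the state, without advancing time (a new reading comes with each control period).
- r.capture(name): name is "side" or "top"; returns the picture (420x560x3 uint8, red, green, blue); there is no depth.
- r.camera_info(name): a dict with "fovy" (degrees; the focal length in pixels is half the picture's height over the tangent of half this angle, whatever the lens; pixels are square), "cx", "cy" (the principal point, pixels), "pose" (4x4, takes a point from camera to world coordinates). Camera axes: x right, y down, z forward; pixel columns grow to the right and rows downward; lengths in m; the calibration is good to about 2 mm. A picture is of the moment at which its call begins. camera_info takes no time and is no camera call.
- r.close_job(): hands the job in; it is judged then, once.
The state is a dict: "time_s": time; "joints": joint angles; "qd": joint speeds; "joint_torque": joint torques, N m; "tcp_pos": TCP position; "eef_rot": TCP orientation; "contact_force": force on the tool from outside, world axes, zero at the start; "moment": the same for the moment, N m; "gripper_width": finger opening in m; "gripper_force": force on a finger pad.
Only numpy, scipy, OpenCV 4.12 (cv2) and the standard library are available. Lean on these libraries where they do the work, as an engineer would, in place of code of your own. Each camera call takes 0.05 s, during which the arm holds its last target. There are 200 camera calls.

## Working session

There is one attempt and no reset: what is moved stays moved. The work goes in short steps, Python scripts to look and compute and a tool call to move; the robot and the scene stay as the last step left them, time stands still between calls to the robot, and variables do not carry over. Pictures are saved under pics/ and viewed, at most 14 in all, crops included, and the job is handed in when it is done.

Besides the shell and the picture viewer there is one more tool, called by a JSON object that holds its "name" and its "arguments". play_rows: Moves the arm, as the interface text tells. Its arguments: {"type":"object","properties":{"rows":{"type":"array","items":{"type":"array","items":{"type":"array","items":{"type":"number"}}}},"squeeze":{"type":"number"}},"required":["rows"]}

```bash
mkdir -p pics; ls
python3 - <<'E'
from plant import r
import cv2,numpy as np
s=r.get_state();print(s)
for n in("side","top"):
    print(n,r.camera_info(n))
    im=r.capture(n);cv2.imwrite(f"pics/{n}0_raw.png",im[:,:,::-1])
    cv2.imwrite(f"pics/{n}0.png",cv2.resize(im[:,:,::-1],(800,600),interpolation=cv2.INTER_CUBIC))
E
```

```text
pics
{'time_s': 0.0, 'joints': array([-6.05578614e+01,  2.05931222e+01,  6.34436319e-01, -2.15664833e-02,
       -7.01357765e+01, -1.65087647e+01]), 'qd': array([ 0.05894623, -0.00372682,  0.03161172, -0.08643832,  0.02339073,
        0.01236089]), 'joint_torque': array([ 8.24567924e-04, -5.82715130e+01,  2.93059623e+01,  6.99720874e+00,
        6.83120350e-03, -2.33952396e-04]), 'tcp_pos': array([ 0.15095657, -0.65734786,  0.19330418]), 'eef_rot': array([ 1.79903670e+02, -7.40745167e-03, -1.67073965e+02]), 'contact_force': array([-0.00199567, -0.41983081, -0.18828563]), 'moment': array([ 0.01495958,  0.00457644, -0.01469641]), 'gripper_force': 0.0, 'gripper_width': 0.08744984527689671}
side {'fovy': 49.36189046453751, 'cx': 275.234128754685, 'cy': 207.97030210935725, 'pose': array([[-9.01671419e-01, -1.62720275e-01,  4.00637948e-01,
         8.69442029e-04],
       [-4.32378108e-01,  3.52441799e-01, -8.29960210e-01,
         9.57337871e-01],
       [-6.15020512e-03, -9.21578478e-01, -3.88143381e-01,
         4.66236369e-01],
       [ 0.00000000e+00,  0.00000000e+00,  0.00000000e+00,
         1.00000000e+00]])}
top {'fovy': 42.066564382824026, 'cx': 278.0780169010039, 'cy': 206.04066897744207, 'pose': array([[ 0.33575669, -0.88125603,  0.33264884, -0.06183529],
       [-0.94189388, -0.31029267,  0.12866386, -0.09845237],
       [-0.0101673 , -0.35651966, -0.9342325 ,  1.4660968 ],
       [ 0.        ,  0.        ,  0.        ,  1.        ]])}
```

View pics/top0.png

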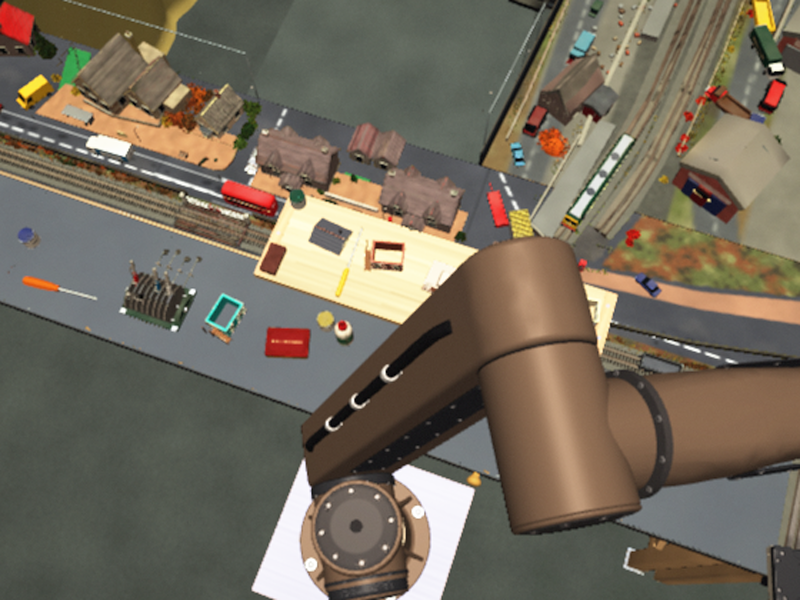

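View pics/side0.png

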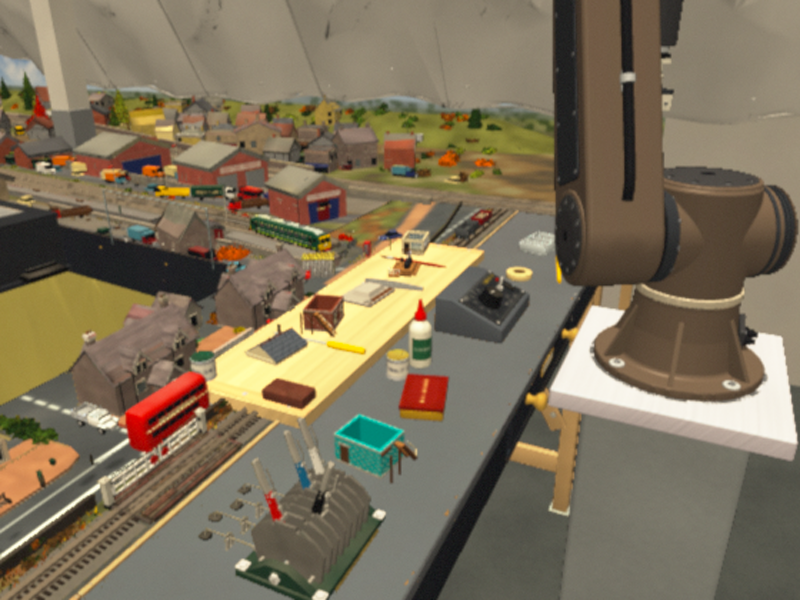

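```bash
cat > h.py <<'E'
from plant import r
import cv2,numpy as np
from scipy.spatial.transform import Rotation as Ro
def cam(n):
    i=r.camera_info(n);f=210/np.tan(np.radians(i['fovy']/2));return f,i['cx'],i['cy'],np.array(i['pose'])
def ray(n,u,v):
    f,cx,cy,P=cam(n);d=P[:3,:3]@np.array([(u-cx)/f,(v-cy)/f,1]);return P[:3,3],d
def onz(n,u,v,z):
    o,d=ray(n,u,v);return (o+d*(z-o[2])/d[2])[:3]
def proj(n,p):
    f,cx,cy,P=cam(n);q=(np.asarray(p,float)-P[:3,3])@P[:3,:3];return np.stack([f*q[...,0]/q[...,2]+cx,f*q[...,1]/q[...,2]+cy],-1)
def tri(a,b):  # a=(u,v) top, b side
    o1,d1=ray('top',*a);o2,d2=ray('side',*b);t=np.linalg.lstsq(np.c_[d1,-d2],o2-o1,rcond=None)[0]
    p,q=o1+t[0]*d1,o2+t[1]*d2;return (p+q)/2,np.linalg.norm(p-q)
def to(x,y,z,yaw):
    "shares needed to reach TCP pose (yaw of tool, deg)"
    s=r.get_state();R=Ro.from_euler('xyz',s['eef_rot'],degrees=True).as_matrix()
    c=np.radians(s['eef_rot'][2]);R=np.array([[np.cos(c),np.sin(c),0],[np.sin(c),-np.cos(c),0],[0,0,-1]])
    d=R.T@(np.array([x,y,z])-s['tcp_pos']);dy=(yaw-s['eef_rot'][2]+180)%360-180
    # turn about tool z (down) = -world yaw
    print('shares',np.round(d/.5,4),'turn',round(-np.radians(dy)/1.5,4),'rows>=',round(max(np.linalg.norm(d)/.0417,abs(dy)/7.16),1))
def st():
    s=r.get_state();print(round(s['time_s'],2),np.round(s['tcp_pos'],4),np.round(s['eef_rot'],2),'J',np.round(s['joints'],1),'F',np.round(s['contact_force'],1),'w',round(s['gripper_width'],4),'g',round(s['gripper_force'],1))
def shot(n,name,box=None,k=1):
    im=r.capture(n)[:,:,::-1];cv2.imwrite(f'pics/{name}_raw.png',im)
    if box: crop(name+'_raw',name,box,k)
    return im
def crop(src,name,box,k):
    x0,y0,x1,y1=box;im=cv2.imread(f'pics/{src}.png')[y0:y1,x0:x1]
    im=cv2.resize(im,None,fx=k,fy=k,interpolation=cv2.INTER_CUBIC)
    for u in range((x0+9)//10*10,x1,10):
        cv2.line(im,((u-x0)*k,0),((u-x0)*k,10 if u%50 else 20),(0,0,255),1)
        if u%20==0: cv2.putText(im,str(u),((u-x0)*k+2,20),0,.4,(0,0,255))
    for v in range((y0+9)//10*10,y1,10):
        cv2.line(im,(0,(v-y0)*k),(10,(v-y0)*k),(0,0,255),1)
        if v%20==0: cv2.putText(im,str(v),(12,(v-y0)*k+4),0,.4,(0,0,255))
    cv2.imwrite(f'pics/{name}.png',im)
E
python3 - <<'E'
from h import *
for p in [(290,195),(255,275),(617,293),(330,235),(386,255),(440,275)]: print(p,np.round(onz('top',p[0]*.7,p[1]*.7,.02),3))
to(.45,.2,.4,-167+60)
E
```

```text
(290, 195) [0.588 0.387 0.02 ]
(255, 275) [0.397 0.384 0.02 ]
(617, 293) [ 0.6   -0.309  0.02 ]
(330, 235) [0.53  0.274 0.02 ]
(386, 255) [0.526 0.151 0.02 ]
(440, 275) [0.521 0.034 0.02 ]
shares [-0.9666  1.5374 -0.4132] turn -0.6989 rows>= 22.3
```

Run:
```python
from h import *
to(-.18,-.62,.26,-167-25)
```

```text
shares [ 0.6285  0.221  -0.1332] turn 0.2901 rows>= 8.1
```

{"name": "play_rows", "arguments": {"rows": [[[0, 0.08, 0.03, -0.03, 0.04], [0, 0.16, 0.06, -0.06, 0.08], [0, 0.24, 0.08, -0.09, 0.12], [0, 0.32, 0.11, -0.13, 0.16], [0, 0.4, 0.14, -0.13, 0.2], [0, 0.48, 0.17, -0.13, 0.24], [0, 0.56, 0.2, -0.13, 0.29], [0, 0.6, 0.22, -0.13, 0.29]]], "squeeze": 15}}

```text
time_s: 0.77
tcp_pos: [-0.168, -0.6171, 0.2592]
eef_rot: [180.0, 0.0, 167.7]
contact_force: [-0.1, -1.0, 0.0]
gripper_width: 0.0875
gripper_force: 0.0
```

Run:
```python
from h import *
st()
shot('top','t1',(170,130,440,250),1);shot('side','s1',(130,150,360,290),1)
crop('t1_raw','t1a',(175,135,335,215),5);crop('t1_raw','t1b',(275,150,435,250),5);crop('s1_raw','s1a',(140,150,340,290),4)
```

```text
0.77 [-0.168  -0.6171  0.2592] [179.99   0.   167.74] J [-87.8  15.4   1.8  -0.  -76.4 -14.5] F [-0.1 -1.   0. ] w 0.0875 g 0.0
```

View pics/t1a.png

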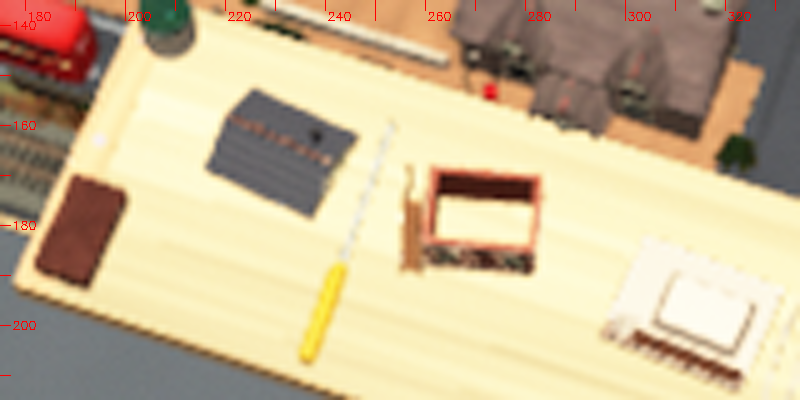

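View pics/t1b.png

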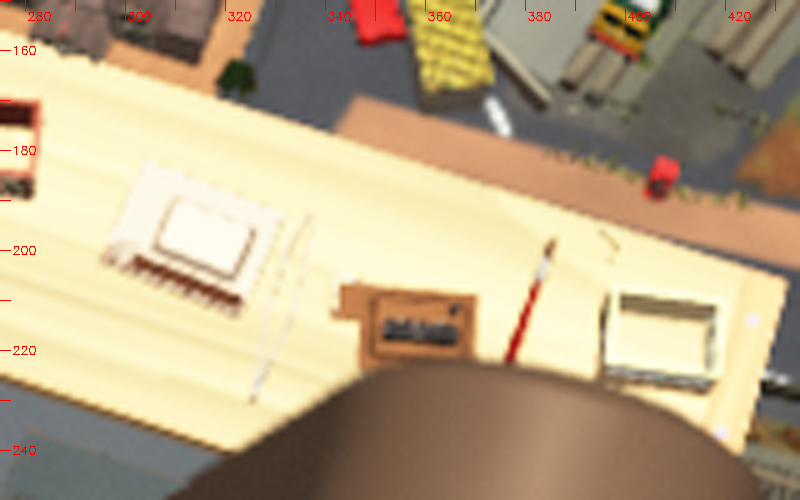

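View pics/s1a.png

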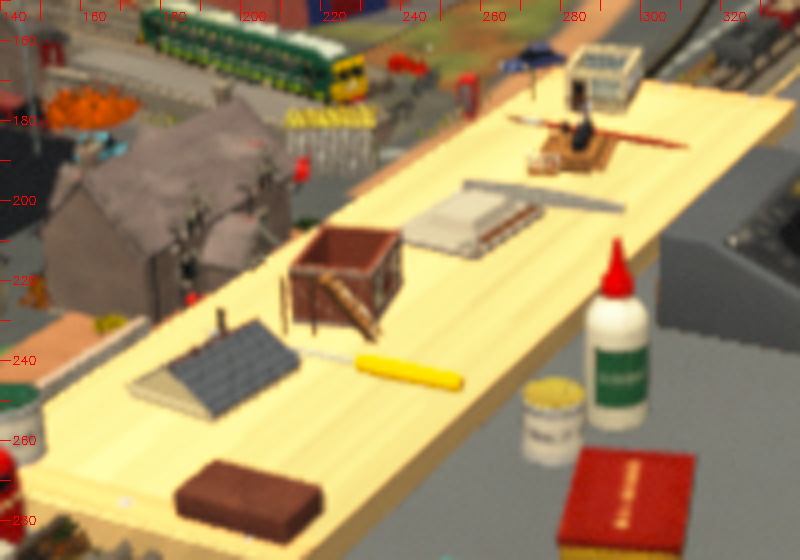

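```bash
cat > fit.py <<'E'
from h import *
from scipy.optimize import least_squares
A=lambda L,k,o:[(u/k+o[0],v/k+o[1]) for u,v in L]
def box(hx,y0,y1,z): return [(hx,y1,z),(hx,y0,z),(-hx,y0,z),(-hx,y1,z)] # LR RR RF LF
ta,tb,sa=(5,(175,135)),(5,(275,150)),(4,(140,150))
M={}
M['storey']=[('top',box(24,-39,25,36),A([(432,170),(541,177),(535,250),(425,243)],*ta)),
 ('side',box(24,-39,25,36),A([(290,270),(325,228),(403,234),(362,282)],*sa)),
 ('top',[(-24,-39,0)],A([(531,273)],*ta)),('side',[(-24,25,0),(-24,-39,0)],A([(358,327),(399,285)],*sa))]
M['slab']=[('top',box(33,-43,43,6)+box(14.5,-29.5,15.5,14),A([(145,165),(285,212),(240,312),(103,262),(175,195),(255,232),(235,278),(155,243)],*tb))]
M['floor']=[('top',[(25,26,10),(25,-40,10),(-25,26,10),(0,14,25),(0,-28,25),(-10,-28,25),(-10,14,25)],A([(370,288),(477,296),(360,365),(385,318),(458,325),(458,345),(383,340)],*tb))]
M['cabin']=[('top',box(23,-38,24,34),A([(612,290),(720,297),(716,374),(603,370)],*tb))]
M['roof']=[('top',[(29,28,13),(29,-42,13),(-29,-42,13),(-29,28,13),(0,28,32),(0,-42,32)],A([(253,88),(357,135),(312,217),(207,170),(230,118),(330,163)],*ta)),
 ('side',[(29,28,13),(-29,28,13),(-29,-42,13),(0,28,32),(0,-42,32)],A([(130,388),(213,417),(300,362),(183,345),(257,320)],*sa))]
def pts(l,p): 
    c,s=np.cos(p[3]),np.sin(p[3]);l=np.asarray(l,float)/1000
    return np.c_[c*l[:,0]-s*l[:,1]+p[0],s*l[:,0]+c*l[:,1]+p[1],l[:,2]+p[2]]
def fit(n,z=None):
    g=lambda p:p if z is None else np.r_[p[:2],z,p[3]]
    f=lambda p:np.concatenate([(proj(c,pts(l,g(p)))-np.array(m)).ravel() for c,l,m in M[n]]+([] if z is None else [[p[2]-z]]))
    q=least_squares(f,[.5,0,.02,0],x_scale=[.1,.1,.1,.3]);return g(q.x),f(q.x)
if __name__=='__main__':
    for n in M:
        two=len(M[n])>1
        for z in ([None,.018] if two else [.018]):
            p,e=fit(n,z);print(n,z,np.round(p,4),'rms',round(np.sqrt((e**2).mean()),2),np.round(e,1).tolist() if z else '')
E
python3 fit.py
```

```text
storey None [0.5181 0.1504 0.016  0.2128] rms 1.03 
storey 0.018 [0.5173 0.1512 0.018  0.2114] rms 1.07 [-0.2, -1.5, 0.3, -0.3, -0.7, 0.6, -1.2, -0.7, -1.7, -0.9, -0.7, -1.2, -0.7, -0.9, 0.7, -2.0, 0.2, 0.9, 2.4, 1.5, 0.8, 0.4, 0.0]
slab 0.018 [ 0.5096  0.0137  0.018  -0.0545] rms 0.59 [-0.2, -0.7, -0.1, 0.5, 0.5, 0.6, -0.4, -0.3, 0.5, 1.1, -0.7, -0.6, -0.4, -1.0, 0.7, 0.3, 0.0]
floor 0.018 [ 0.4942 -0.117   0.018   0.2313] rms 0.57 [-1.3, -0.6, 0.8, 0.1, -0.5, 0.7, -0.0, 0.3, 0.6, 0.4, 0.4, -0.2, 0.2, -0.7, 0.0]
cabin 0.018 [ 0.529  -0.2424  0.018   0.2459] rms 0.54 [-1.0, -0.3, -0.1, 0.3, 0.7, 0.6, 0.4, -0.6, 0.0]
roof None [ 0.5213  0.2745  0.0197 -0.1032] rms 1.48 
roof 0.018 [ 0.5221  0.274   0.018  -0.1025] rms 1.48 [0.2, 0.7, 0.8, 0.5, 0.7, 0.7, 0.1, 0.6, -0.5, -0.0, 1.2, 0.4, -0.3, -0.5, 0.7, -0.8, 0.9, -0.7, -3.6, 5.3, 0.4, -1.4, 0.0]
```

```bash
cat > ref.py <<'E'
from fit import *
from scipy.ndimage import map_coordinates
from scipy.optimize import minimize
loop=lambda b:[(b[i],b[(i+1)%4]) for i in range(4)]
E={'storey':loop(box(24,-39,25,36))+loop(box(20,-35,21,36))+[((-24,-39,0),(-24,-39,36)),((-24,25,0),(-24,-39,0))],
'slab':loop(box(33,-43,43,6))+loop(box(14.5,-29.5,15.5,14)),
'floor':loop(box(25,-40,26,10))+loop([(0,14,25),(0,-28,25),(-10,-28,25),(-10,14,25)]),
'cabin':loop(box(23,-38,24,34))+loop(box(20,-35,21,34))+[((-23,24,0),(-23,-38,0))],
'roof':loop(box(29,-42,28,13))+[((0,28,32),(0,-42,32))]}
def edges(n,p): return [pts(np.linspace(a,b,30),p) for a,b in E[n]]
def gim(f):
    im=cv2.GaussianBlur(cv2.imread(f).astype(np.float32),(0,0),.8);g=0
    for c in range(3): g=np.maximum(g,np.hypot(cv2.Sobel(im[:,:,c],5,1,0),cv2.Sobel(im[:,:,c],5,0,1)))
    return np.minimum(g,150)
def refine(n,p0,G,fixz=True):
    w=np.array([.002,.002,.002,.03])
    def cost(d):
        d=d*w
        if fixz: d[2]=0
        P=np.concatenate(edges(n,p0+d));return -sum(map_coordinates(g,proj(c,P).T[::-1],order=1).mean() for c,g in G.items())/100+.01*(d/w)@(d/w)
    best=min((minimize(cost,s,method='Nelder-Mead') for s in np.random.default_rng(0).normal(0,1,(8,4))),key=lambda q:q.fun)
    d=best.x*w
    if fixz:d[2]=0
    return p0+d,best.fun
def tile(n,p,c,f,W=266,k=5):
    im=cv2.imread(f);uv=proj(c,pts([(0,-7,15)],p))[0];x0,y0=int(uv[0])-26,int(uv[1])-20
    t=cv2.resize(im[y0:y0+40,x0:x0+53],(W,200),interpolation=cv2.INTER_CUBIC)
    for e in edges(n,p): cv2.polylines(t,[np.int32((proj(c,e)-[x0,y0]+.5)*5)],0,(0,255,0),1)
    return t
if __name__=='__main__':
    G={'top':gim('pics/t1_raw.png'),'side':gim('pics/s1_raw.png')};T=[]
    for n in M:
        p0=fit(n,.018)[0]
        for nm,GG in (('top',{'top':G['top']}),('side',{'side':G['side']}),('both',G)):
            p,c=refine(n,p0,GG);print(n,nm,np.round(p,4),round(c,3))
        p,c=refine(n,p0,G,False);print(n,'z',np.round(p,4),round(c,3))
        T+=[tile(n,p,'top','pics/t1_raw.png'),tile(n,p,'side','pics/s1_raw.png')]
    T=[T[i] for i in (0,1,2,3,4,5,6,7,8)]
    cv2.imwrite('pics/fit1.png',np.vstack([np.hstack(T[i:i+3]) for i in (0,3,6)]))
E
python3 ref.py
```

```text
storey top [0.5177 0.151  0.018  0.2138] -1.434Traceback (most recent call last):
  File "ref.py", line 35, in <module>
    p,c=refine(n,p0,GG);print(n,nm,np.round(p,4),round(c,3))
        ~~~~~~^^^^^^^^^
  File "ref.py", line 21, in refine
    best=min((minimize(cost,s,method='Nelder-Mead') for s in np.random.default_rng(0).normal(0,1,(8,4))),key=lambda q:q.fun)
  File "ref.py", line 21, in <genexpr>
    best=min((minimize(cost,s,method='Nelder-Mead') for s in np.random.default_rng(0).normal(0,1,(8,4))),key=lambda q:q.fun)
              ~~~~~~~~^^^^^^^^^^^^^^^^^^^^^^^^^^^^^
    res = _minimize_neldermead(fun, x0, args, callback, bounds=bounds,
                               **options)
    fxcc = func(xcc)
    fx = function(np.copy(x), *(wrapper_args + args))
  File "ref.py", line 20, in cost
    P=np.concatenate(edges(n,p0+d));return -sum(map_coordinates(g,proj(c,P).T[::-1],order=1).mean() for c,g in G.items())/100+.01*(d/w)@(d/w)
                                            ~~~^^^^^^^^^^^^^^^^^^^^^^^^^^^^^^^^^^^^^^^^^^^^^^^^^^^^^^^^^^^^^^^^^^^^^^^^^^
  File "ref.py", line 20, in <genexpr>
    P=np.concatenate(edges(n,p0+d));return -sum(map_coordinates(g,proj(c,P).T[::-1],order=1).mean() for c,g in G.items())/100+.01*(d/w)@(d/w)
                                                                  ~~~~^^^^^
  File "h.py", line 11, in proj
    f,cx,cy,P=cam(n);q=(np.asarray(p,float)-P[:3,3])@P[:3,:3];return np.stack([f*q[...,0]/q[...,2]+cx,f*q[...,1]/q[...,2]+cy],-1)
              ~~~^^^
  File "h.py", line 5, in cam
    i=r.camera_info(n);f=210/np.tan(np.radians(i['fovy']/2));return f,i['cx'],i['cy'],np.array(i['pose'])
ValueError: time passes only in moves, steps and waits
```

Cache the camera info (too many calls).

```bash
sed -i 's/^def cam(n):/from functools import lru_cache\n@lru_cache\ndef cam(n):/' h.py; python3 ref.py
```

```text
storey top [0.5177 0.151  0.018  0.2138] -1.434
storey side [0.5175 0.1483 0.018  0.2185] -1.363
storey both [0.5176 0.1492 0.018  0.2237] -2.785
storey z [0.5169 0.1503 0.0205 0.2137] -2.829
slab top [ 0.5103  0.0157  0.018  -0.0526] -0.996
slab side [ 0.51    0.0127  0.018  -0.0541] -1.09
slab both [ 0.5101  0.0154  0.018  -0.0531] -2.057
slab z [ 0.5095  0.0155  0.0192 -0.0541] -2.081
floor top [ 0.4948 -0.1164  0.018   0.2348] -1.324
floor side [ 0.4938 -0.1158  0.018   0.2355] -1.422
floor both [ 0.4944 -0.1157  0.018   0.2373] -2.746
floor z [ 0.4949 -0.116   0.0166  0.2353] -2.757
cabin top [ 0.5282 -0.2405  0.018   0.2435] -1.385
cabin side [ 0.528  -0.2477  0.018   0.2467] -1.187
cabin both [ 0.527  -0.2407  0.018   0.2443] -2.494
cabin z [ 0.5258 -0.2418  0.0218  0.2418] -2.639
roof top [ 0.5214  0.2774  0.018  -0.1075] -1.295
roof side [ 0.5235  0.2704  0.018  -0.1033] -1.208
roof both [ 0.5246  0.2779  0.018  -0.0858] -2.418
roof z [ 0.5199  0.276   0.0218 -0.1112] -2.519
```

View pics/fit1.png

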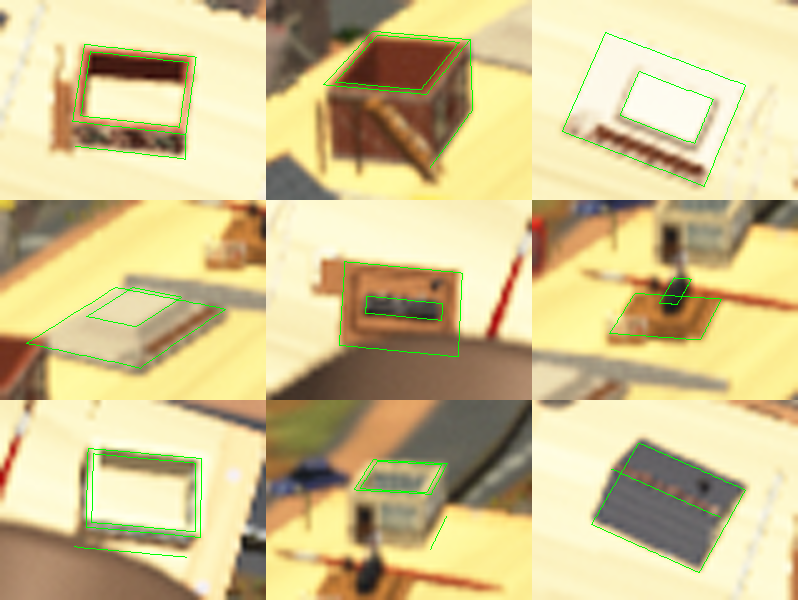

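Run:
```python
from ref import *
def draw(c,f,box_,k):
    x0,y0,x1,y1=box_;im=cv2.resize(cv2.imread(f)[y0:y1,x0:x1],None,fx=k,fy=k,interpolation=cv2.INTER_CUBIC)
    for p,col in (((.517,.150,.02,.214),(0,255,0)),((.510,.0155,.02,-.054),(255,0,255)),((.5205,.276,.02,-.11),(255,255,0))):
        z=94-20+0
        b=[(97,32,z),(97,-46,z),(-97,-46,z),(-97,32,z)]
        if p[1]>.2: b=[(x,y,68) for x,y,_ in b]
        cv2.polylines(im,[np.int32((proj(c,pts(b,p))-[x0,y0]+.5)*k)],1,col,1)
    for u in range((x0+19)//20*20,x1,20): cv2.putText(im,str(u),((u-x0)*k,10),0,.35,(0,0,255))
    for v in range((y0+19)//20*20,y1,20): cv2.putText(im,str(v),(0,(v-y0)*k+4),0,.35,(0,0,255))
    return im
a=draw('top','pics/t1_raw.png',(160,80,360,220),4);b=draw('side','pics/s1_raw.png',(50,140,250,280),4)
a=cv2.resize(a,(800,300)) if 0 else a
cv2.imwrite('pics/house_t.png',a);cv2.imwrite('pics/house_s.png',b)
```

```text
(no output)
```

View pics/house_t.png

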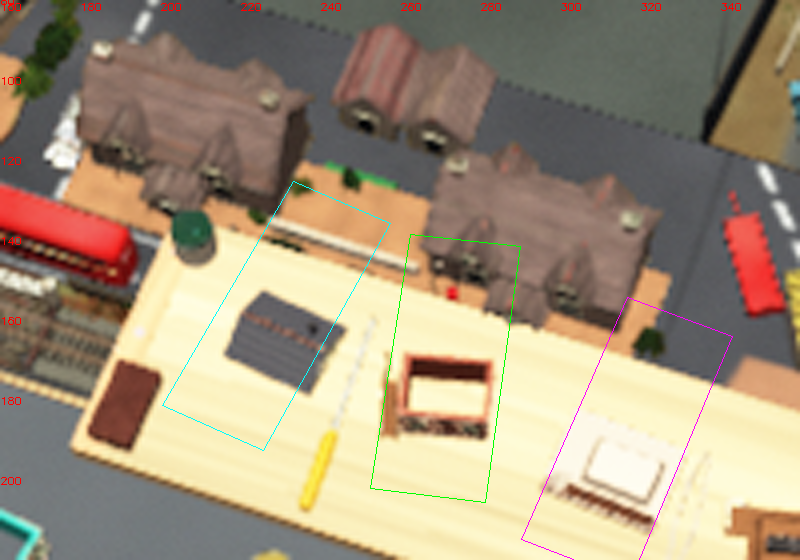

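View pics/house_s.png

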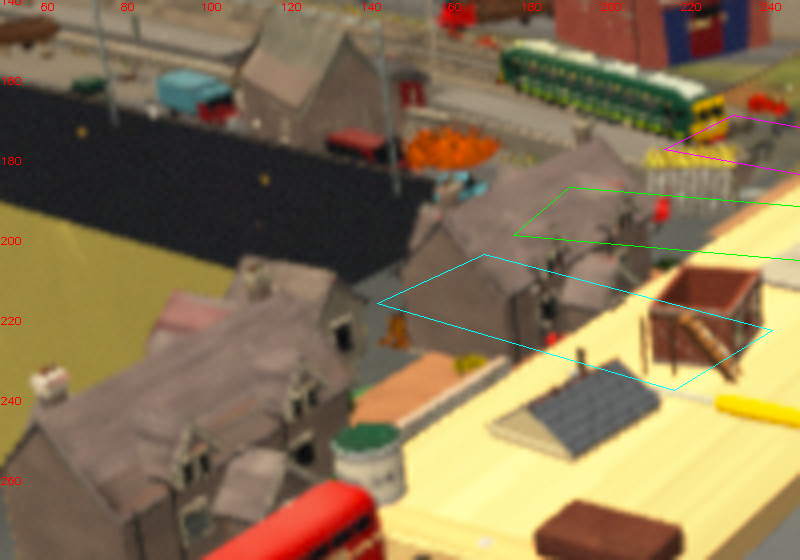

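Run:
```python
from h import *
for a,b in (((271,126),(157,193)),((266,142.5),(178.8,212.5)),((280,147),(187,206)),((290,159),(191,217))): print(tri(a,b), onz('top',*a,.06),onz('top',*a,.09))
```

```text
(array([0.65885256, 0.19607115, 0.0922462 ]), np.float64(0.01580583250025893)) [0.66757321 0.19867816 0.06      ] [0.6520108  0.19233869 0.09      ]
(array([0.61330522, 0.19444332, 0.05556971]), np.float64(0.0017194959009673135)) [0.61205738 0.19393942 0.06      ] [0.59767943 0.18770105 0.09      ]
(array([0.61703066, 0.15313103, 0.05388669]), np.float64(0.004582302638917192)) [0.61176366 0.15097802 0.06      ] [0.59739199 0.14565626 0.09      ]
(array([0.62013135, 0.12399282, 0.00936461]), np.float64(0.022862910609860433)) [0.58522387 0.11132267 0.06      ] [0.57141843 0.10684698 0.09      ]
```

```bash
cat >> h.py <<'E'
def chain(*W):
    s=r.get_state();p=s['tcp_pos'];yw=s['eef_rot'][2]
    for x,y,z,yaw in W:
        c=np.radians(yw);R=np.array([[np.cos(c),np.sin(c),0],[np.sin(c),-np.cos(c),0],[0,0,-1]])
        d=R.T@(np.array([x,y,z])-p);dy=(yaw-yw+180)%360-180
        sh=np.round(d/.5,3);t=np.round(-np.radians(dy)/1.5,3)
        print(sh.tolist(),t,'rows',round(max(np.linalg.norm(d)/.0417,abs(dy)/7.16),1))
        p=p+R@sh*.5;yw=yw-np.degrees(t*1.5)
E
python3 - <<'E'
from h import *
chain((.12,-.6,.27,-154),(.36,-.38,.27,-116),(.5,-.1,.2,-85),(.5185,.1432,.12,-77.8),(.5185,.1432,.034,-77.8))
E
```

```text
[-0.561, 0.155, -0.022] -0.445 rows 7.0
[-0.625, 0.185, -0.0] -0.443 rows 7.8
[-0.626, -0.006, 0.14] -0.36 rows 7.7
[-0.481, -0.079, 0.16] -0.084 rows 6.2
[-0.0, -0.0, 0.172] -0.0 rows 2.1
```

{"name": "play_rows", "arguments": {"rows": [[[0, -0.561, 0.155, -0.022, -0.445], [0, -0.561, 0.155, -0.022, -0.445], [0, -0.561, 0.155, -0.022, -0.445], [0, -0.561, 0.155, -0.022, -0.445], [0, -0.561, 0.155, -0.022, -0.445], [0, -0.561, 0.155, -0.022, -0.445], [0, -0.561, 0.155, -0.022, -0.445], [0, -0.561, 0.155, -0.022, -0.445]]]}}

```text
time_s: 1.53
tcp_pos: [0.1311, -0.5996, 0.2698]
eef_rot: [-180.0, 0.1, -153.4]
contact_force: [-0.5, 0.3, 0.4]
gripper_width: 0.0879
gripper_force: 0.0
```

{"name": "play_rows", "arguments": {"rows": [[[0, -0.625, 0.185, 0, -0.443], [0, -0.625, 0.185, 0, -0.443], [0, -0.625, 0.185, 0, -0.443], [0, -0.625, 0.185, 0, -0.443], [0, -0.625, 0.185, 0, -0.443], [0, -0.625, 0.185, 0, -0.443], [0, -0.625, 0.185, 0, -0.443], [0, -0.625, 0.185, 0, -0.443]]]}}

```text
time_s: 2.2
tcp_pos: [0.3655, -0.3767, 0.2702]
eef_rot: [-180.0, 0.0, -115.6]
contact_force: [1.1, -1.3, -0.3]
gripper_width: 0.0874
gripper_force: 0.0
```

{"name": "play_rows", "arguments": {"rows": [[[0, -0.626, -0.006, 0.14, -0.36], [0, -0.626, -0.006, 0.14, -0.36], [0, -0.626, -0.006, 0.14, -0.36], [0, -0.626, -0.006, 0.14, -0.36], [0, -0.626, -0.006, 0.14, -0.36], [0, -0.626, -0.006, 0.14, -0.36], [0, -0.626, -0.006, 0.14, -0.36], [0, -0.626, -0.006, 0.14, -0.36]]]}}

```text
time_s: 2.87
tcp_pos: [0.5028, -0.0951, 0.1994]
eef_rot: [180.0, 0.0, -84.6]
contact_force: [0.1, -1.1, 0.6]
gripper_width: 0.0875
gripper_force: 0.0
```

{"name": "play_rows", "arguments": {"rows": [[[0, -0.481, -0.079, 0.16, -0.084], [0, -0.481, -0.079, 0.16, -0.084], [0, -0.481, -0.079, 0.16, -0.084], [0, -0.481, -0.079, 0.16, -0.084], [0, -0.481, -0.079, 0.16, -0.084], [0, -0.481, -0.079, 0.16, -0.084], [0, -0.481, -0.079, 0.16, -0.084], [0, -0.481, -0.079, 0.16, -0.084]]]}}

```text
time_s: 3.53
tcp_pos: [0.5186, 0.1472, 0.1187]
eef_rot: [179.9, -0.0, -77.3]
contact_force: [0.8, -0.9, -0.3]
gripper_width: 0.0877
gripper_force: 0.0
```

Run:
```python
from h import *
st();chain((.5185,.1432,.060,-77.8),(.5185,.1432,.028,-77.8))
```

```text
3.53 [0.5186 0.1472 0.1187] [ 1.7985e+02 -5.0000e-02 -7.7300e+01] J [ 36.7  11.6 -22.4  -0.  -56.2 -24. ] F [ 0.8 -0.9 -0.3] w 0.0877 g 0.0
[0.008, 0.002, 0.117] 0.006 rows 1.4
[-0.0, -0.0, 0.064] -0.0 rows 0.8
```

{"name": "play_rows", "arguments": {"rows": [[[0, 0.008, 0.002, 0.05, 0.006], [0, 0.008, 0.002, 0.1, 0.006], [0, 0.008, 0.002, 0.14, 0.006], [0, 0.008, 0.002, 0.165, 0.006], [0, 0.008, 0.002, 0.18, 0.006], [0.2, 0.008, 0.002, 0.181, 0.006], [0.4, 0.008, 0.002, 0.181, 0.006], [0.6, 0.008, 0.002, 0.181, 0.006]]], "squeeze": 15}}

```text
time_s: 4.2
tcp_pos: [0.52, 0.1408, 0.0308]
eef_rot: [-179.9, 0.0, -78.0]
contact_force: [-0.8, 0.3, 0.1]
gripper_width: 0.073
gripper_force: 0.0
```

{"name": "play_rows", "arguments": {"rows": [[[0.8, 0, 0, 0, 0], [0.8, 0, 0, 0, 0], [0.8, 0, 0, 0, 0], [0.8, 0, 0, 0, 0], [0.8, 0, 0, -0.01, 0], [0.8, 0, 0, -0.02, 0], [0.8, 0, 0, -0.04, 0], [0.8, 0, 0, -0.06, 0]]]}}

```text
time_s: 4.87
tcp_pos: [0.5193, 0.1407, 0.0607]
eef_rot: [180.0, -0.0, -78.0]
contact_force: [0.4, 0.8, 0.8]
gripper_width: 0.021
gripper_force: 0.0
```

Run:
```python
from h import *
st()
```

```text
4.87 [0.5193 0.1407 0.0607] [ 1.7999e+02 -1.0000e-02 -7.8020e+01] J [ 36.1  15.1 -26.6   0.  -48.3 -24.1] F [0.4 0.8 0.8] w 0.021 g 0.0
```

{"name": "play_rows", "arguments": {"rows": [[[0, 0, 0, -0.05, 0], [0, 0, 0, -0.1, 0], [0, 0, 0, -0.15, 0], [0, 0, 0, -0.15, 0], [0, 0, 0, -0.15, 0], [0, 0, 0, -0.15, 0], [0, 0, 0, -0.15, 0], [0, 0, 0, -0.15, 0]]]}}

```text
time_s: 5.53
tcp_pos: [0.5188, 0.1404, 0.1341]
eef_rot: [179.9, -0.0, -78.0]
contact_force: [-0.4, -0.5, 0.1]
gripper_width: 0.0685
gripper_force: 0.0
```

Run:
```python
from ref import *
st()
a=shot('top','t2');b=shot('side','s2')
x=[cv2.resize(i[y:y+75,u:u+100],(400,300),interpolation=cv2.INTER_CUBIC) for i,u,y in ((a,220,140),(b,180,170))]
cv2.imwrite('pics/m2.png',np.hstack(x))
```

```text
5.53 [0.5188 0.1404 0.1341] [ 1.7992e+02 -3.0000e-02 -7.8030e+01] J [ 36.   10.5 -21.5  -0.  -58.1 -24.1] F [-0.4 -0.5  0.1] w 0.0685 g 0.0
```

View pics/m2.png

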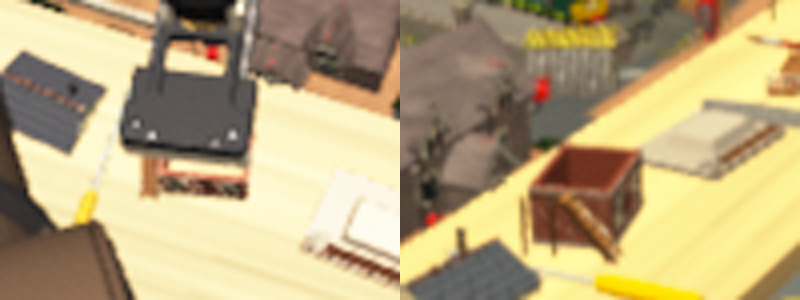

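Run:
```python
from ref import *
p0=np.array([.517,.150,.0195,.214])
for f in('s1','s2'):print(np.round(refine('storey',p0,{'side':gim(f'pics/{f}_raw.png')})[0],4))
chain((.5185,.1432,.060,-77.8),(.5185,.1432,.027,-77.8))
```

```text
[0.5169 0.1485 0.0195 0.2218]
[0.5169 0.1485 0.0195 0.2214]
[-0.005, -0.0, 0.148] -0.003 rows 1.8
[-0.0, -0.0, 0.066] 0.0 rows 0.8
```

{"name": "play_rows", "arguments": {"rows": [[[0, -0.005, 0, 0.05, -0.003], [0, -0.005, 0, 0.1, -0.003], [0, -0.005, 0, 0.14, -0.003], [0, -0.005, 0, 0.17, -0.003], [0, -0.005, 0, 0.19, -0.003], [0, -0.005, 0, 0.205, -0.003], [0, -0.005, 0, 0.214, -0.003], [0.3, -0.005, 0, 0.214, -0.003]]], "squeeze": 15}}

```text
time_s: 6.3
tcp_pos: [0.5186, 0.1431, 0.0271]
eef_rot: [179.9, -0.0, -77.8]
contact_force: [0.2, -0.5, 0.7]
gripper_width: 0.0847
gripper_force: 0.0
```

{"name": "play_rows", "arguments": {"rows": [[[0.8, 0, 0, 0, 0], [0.8, 0, 0, 0, 0], [0.8, 0, 0, 0, 0], [0.8, 0, 0, 0, 0], [0.8, 0, 0, 0, 0], [0.8, 0, 0, 0, 0], [0.8, 0, 0, 0, 0], [0.8, 0, 0, 0, 0]]]}}

```text
time_s: 6.97
tcp_pos: [0.5188, 0.1432, 0.0278]
eef_rot: [-180.0, 0.0, -77.8]
contact_force: [0.5, 0.9, -0.4]
gripper_width: 0.033
gripper_force: 0.0
```

Run:
```python
from h import *
st();chain((.5185,.1432,.13,-77.8),(.5097,.0085,.09,-93.1),(.5097,.0085,.05,-93.1))
```

```text
6.97 [0.5188 0.1432 0.0278] [-179.99    0.    -77.77] J [ 36.3  17.6 -28.6   0.  -43.9 -24.1] F [ 0.5  0.9 -0.4] w 0.033 g 0.0
[-0.0, 0.001, -0.204] 0.0 rows 2.4
[0.259, 0.074, 0.08] 0.178 rows 3.4
[0.0, -0.0, 0.08] 0.0 rows 1.0
```

Run:
```python
from ref import *
a=shot('top','t3');b=shot('side','s3')
x=[cv2.resize(i[y:y+100,u:u+80],(400,500),interpolation=cv2.INTER_CUBIC) for i,u,y in ((a,230,120),(b,180,140))]
for i,(n,u,y) in enumerate((('top',230,120),('side',180,140))):
    q=proj(n,r.get_state()['tcp_pos']);print(n,q);cv2.circle(x[i],tuple(int(v) for v in (q-[u,y]+.5)*5),4,(0,255,0),1)
cv2.imwrite('pics/m3.png',np.hstack(x))
```

```text
top [271.79687721 180.32183379]
side [226.5374649  222.23197339]
```

View pics/m3.png

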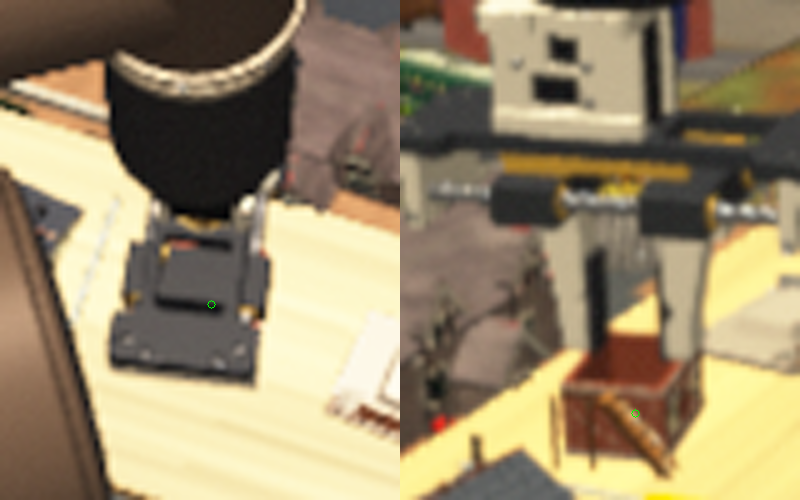

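Run:
```python
from ref import *
out=[]
for f,(u,v,w,h),tcp,wd in (('s3',(205,170,50,75),(.5188,.1432,.0278),.033),('s2',(205,110,50,75),(.5188,.1404,.1341),.0685)):
    im=cv2.resize(cv2.imread(f'pics/{f}_raw.png')[v:v+h,u:u+w],(400,600),interpolation=cv2.INTER_CUBIC)
    ty=np.array([-.977,-.211,0])
    for s in(-1,1):
        for z in (0,.019,.066):
            q=proj('side',np.array(tcp)+s*wd/2*ty+[0,0,z]);cv2.circle(im,tuple(int(a) for a in (q-[u,v]+.5)*8),4,(0,255,0) if z==0 else (255,0,255),1)
    out.append(im)
cv2.imwrite('pics/m4.png',np.hstack(out))
```

```text
(no output)
```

View pics/m4.png

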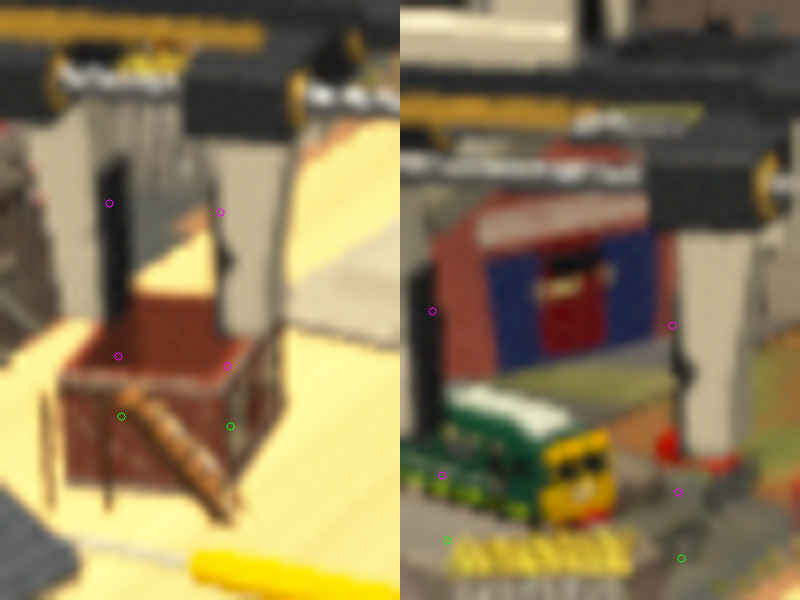

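Run:
```python
from h import *
print(r.grip_depth,[a for a in dir(r) if a[0]!='_'])
for z in (0,.066,.1,.13): print(z,(proj('top',np.array([.5188,.1432,.0278+z]))-[230,120]+.5)*5)
```

```text
0.0188 ['Unreachable', 'camera_info', 'capture', 'close_job', 'get_state', 'grip_depth']
0 [211.48161853 304.02217058]
0.066 [208.97945157 256.0987582 ]
0.1 [207.60878778 229.84675859]
0.13 [206.34938755 205.72576356]
```

{"name": "play_rows", "arguments": {"rows": [[[0, 0, 0, -0.03, 0], [0, 0, 0, -0.03, 0], [0, 0, 0, -0.03, 0], [0, 0, 0, -0.03, 0], [0, 0, 0, -0.03, 0], [0, 0, 0, -0.03, 0], [0, 0, 0, -0.03, 0], [0, 0, 0, -0.03, 0]]]}}

```text
time_s: 7.73
tcp_pos: [0.5187, 0.1431, 0.0425]
eef_rot: [180.0, -0.0, -77.8]
contact_force: [1.5, -0.1, -0.5]
gripper_width: 0.0729
gripper_force: 0.0
```

Run:
```python
from ref import *
out=[];tcp=np.array((.5188,.1404,.1341));a=np.radians(-78.03);X=np.array([np.cos(a),np.sin(a),0]);Y=np.array([np.sin(a),-np.cos(a),0]);Z=np.array([0,0,1.])
def bx(hx,y0,y1,z0,z1): 
    c=[[(x,y,z) for x,y in((hx,y1),(hx,y0),(-hx,y0),(-hx,y1))] for z in(z0,z1)]
    return loop(c[0])+loop(c[1])+list(zip(c[0],c[1]))
for n,f,(u,v,w,h) in (('side','s2',(165,80,100,120)),('top','t2',(220,80,100,120))):
    im=cv2.resize(cv2.imread(f'pics/{f}_raw.png')[v:v+h,u:u+w],(500,600),interpolation=cv2.INTER_CUBIC)
    for B,c in ((bx(.0095,.034,.065,0,.066),(0,255,0)),(bx(.0095,-.065,-.034,0,.066),(0,255,0)),(bx(.039,-.0965,.0965,.066,.1),(255,0,255))):
        for p,q in B:
            L=[tuple(int(k) for k in (proj(n,tcp+X*e[0]+Y*e[1]+Z*e[2])-[u,v]+.5)*5) for e in(p,q)];cv2.line(im,*L,c,1)
    out.append(im)
cv2.imwrite('pics/m5.png',cv2.resize(np.hstack(out),(800,480)))
```

```text
(no output)
```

View pics/m5.png

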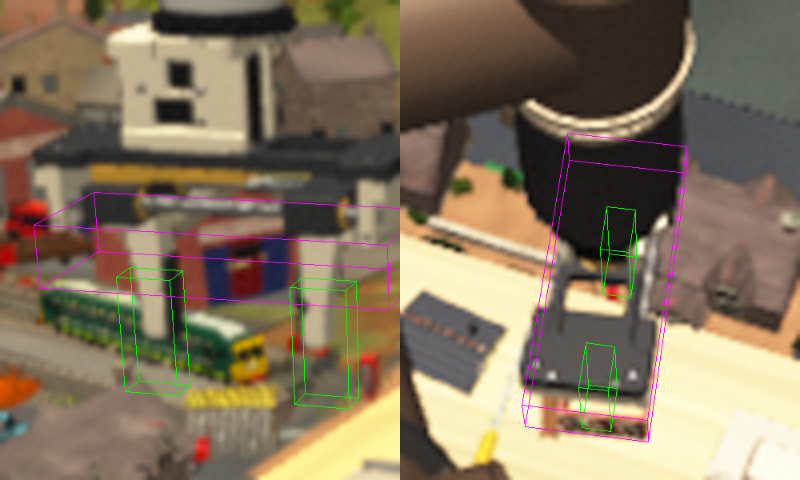

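{"name": "play_rows", "arguments": {"rows": [[[0, 0, 0, 0, 0], [0, 0, 0, 0, 0], [0, 0, 0, 0.02, 0], [0, 0, 0, 0.04, 0], [0, 0, 0, 0.06, 0], [0, 0, 0, 0.075, 0], [0, 0, 0, 0.085, 0], [0, 0, 0, 0.085, 0]]]}}

```text
time_s: 8.4
tcp_pos: [0.5178, 0.1426, -0.0015]
eef_rot: [179.8, -0.1, -77.8]
contact_force: [-0.1, 0.3, -0.3]
gripper_width: 0.0881
gripper_force: 0.0
```

{"name": "play_rows", "arguments": {"rows": [[[0.8, 0, 0, 0, 0], [0.8, 0, 0, 0, 0], [0.8, 0, 0, 0, 0], [0.8, 0, 0, 0, 0], [0.8, 0, 0, 0, 0], [0.8, 0, 0, 0, 0], [0.8, 0, 0, 0, 0], [0.8, 0, 0, 0, 0]]]}}

```text
time_s: 9.07
tcp_pos: [0.5189, 0.1433, 0.0005]
eef_rot: [-180.0, 0.0, -77.8]
contact_force: [-0.2, -0.4, 1.9]
gripper_width: 0.0479
gripper_force: 14.9
```

Run:
```python
from ref import *
st()
b=shot('side','s4');im=cv2.resize(b[160:250,190:260],(560,720)[:2],interpolation=cv2.INTER_CUBIC);cv2.imwrite('pics/m6.png',cv2.resize(im,(467,600)))
```

```text
9.07 [5.189e-01 1.433e-01 5.000e-04] [-1.7998e+02  1.0000e-02 -7.7760e+01] J [ 36.3  19.8 -30.    0.  -40.2 -24.1] F [-0.2 -0.4  1.9] w 0.0479 g 14.9
```

Run:
```python
from ref import *
chain((.5189,.1433,.05,-77.8),(.5094,.0089,.05,-93.07),(.5094,.0089,.02,-93.07))
```

```text
[-0.0, 0.0, -0.099] 0.0 rows 1.2
[0.259, 0.076, 0.0] 0.178 rows 3.2
[-0.0, -0.0, 0.06] 0.0 rows 0.7
```

{"name": "play_rows", "arguments": {"rows": [[[0.8, 0, 0, -0.01, 0], [0.8, 0, 0, -0.02, 0], [0.8, 0, 0, -0.04, 0], [0.8, 0, 0, -0.06, 0], [0.8, 0, 0, -0.08, 0], [0.8, 0, 0, -0.095, 0], [0.8, 0, 0, -0.099, 0], [0.8, 0, 0, -0.099, 0]]], "squeeze": 20}}

```text
time_s: 9.78
tcp_pos: [0.5193, 0.1436, 0.0509]
eef_rot: [-179.9, 0.0, -77.8]
contact_force: [0.4, -0.4, -1.4]
gripper_width: 0.0478
gripper_force: 19.9
```

{"name": "play_rows", "arguments": {"rows": [[[0.8, 0.03, 0.01, 0, 0.02], [0.8, 0.08, 0.024, 0, 0.055], [0.8, 0.13, 0.038, 0, 0.09], [0.8, 0.18, 0.053, 0, 0.125], [0.8, 0.22, 0.065, 0, 0.15], [0.8, 0.25, 0.073, 0, 0.172], [0.8, 0.259, 0.076, 0, 0.178], [0.8, 0.259, 0.076, 0, 0.178]]]}}

```text
time_s: 10.45
tcp_pos: [0.5083, 0.0072, 0.0493]
eef_rot: [179.9, -0.0, -93.2]
contact_force: [0.4, 0.7, -0.9]
gripper_width: 0.0481
gripper_force: 19.9
```

Run:
```python
from ref import *
st()
a=shot('top','t5');b=shot('side','s5')
p0=np.array([.5098,.0155,.0195+.0495,-.0535])
G=gim('pics/s5_raw.png')
for z in(None,1): print(np.round(refine('storey',p0,{'side':G},z is None),4) if 0 else np.round(refine('storey',p0,{'side':G},z is None)[0],4))
chain((.5094,.0089,.02,-93.07),(.5094,.0089,.0065,-93.07))
```

```text
10.45 [0.5083 0.0072 0.0493] [ 1.7994e+02 -2.0000e-02 -9.3200e+01] J [ 23.   13.5 -30.9  -0.  -45.7 -26.2] F [ 0.4  0.7 -0.9] w 0.0481 g 19.9
[ 0.5083  0.0139  0.069  -0.0668]
[ 0.5073  0.0141  0.0697 -0.0719]
[-0.001, -0.001, 0.059] 0.0 rows 0.7
[0.0, 0.0, 0.027] 0.0 rows 0.3
```

{"name": "play_rows", "arguments": {"rows": [[[0.8, 0, 0, 0.015, 0], [0.8, 0, 0, 0.03, 0], [0.8, 0, 0, 0.042, 0], [0.8, 0, 0, 0.052, 0], [0.8, 0, 0, 0.061, 0], [0.8, 0, 0, 0.068, 0], [0.8, 0, 0, 0.074, 0], [0.8, 0, 0, 0.078, 0]]]}}

```text
time_s: 11.22
tcp_pos: [0.509, 0.0086, 0.0103]
eef_rot: [180.0, -0.0, -93.1]
contact_force: [-0.1, 0.3, -1.8]
gripper_width: 0.0481
gripper_force: 19.9
```

{"name": "play_rows", "arguments": {"rows": [[[0.8, 0, 0, 0.001, 0], [0.8, 0, 0, 0.002, 0], [0.8, 0, 0, 0.003, 0], [0.8, 0, 0, 0.004, 0], [0.8, 0, 0, 0.005, 0], [0.8, 0, 0, 0.006, 0], [0.8, 0, 0, 0.006, 0], [0.8, 0, 0, 0.006, 0]]]}}

```text
time_s: 11.88
tcp_pos: [0.5092, 0.0086, 0.0078]
eef_rot: [-180.0, 0.0, -93.1]
contact_force: [0.8, 0.2, -1.5]
gripper_width: 0.048
gripper_force: 19.9
```

Run:
```python
from ref import *
st()
b=shot('side','s6');G=gim('pics/s6_raw.png')
p0=np.array([.5098,.0145,.0255,-.0535])
print(np.round(refine('storey',p0,{'side':G})[0],4))
st()
```

```text
11.88 [0.5092 0.0086 0.0078] [-179.99    0.    -93.06] J [ 23.1  16.9 -33.3   0.  -39.8 -26.2] F [ 0.8  0.2 -1.5] w 0.048 g 19.9
[ 0.5123  0.0136  0.0255 -0.0405]
11.93 [0.5092 0.0086 0.0078] [-179.99    0.    -93.06] J [ 23.1  16.9 -33.3  -0.  -39.8 -26.2] F [ 0.1 -0.5 -1.3] w 0.0479 g 19.9
```

{"name": "play_rows", "arguments": {"rows": [[[0.8, 0, 0, 0.001, 0], [0.8, 0, 0, 0.002, 0], [0.8, 0, 0, 0.003, 0], [0.8, 0, 0, 0.003, 0], [0.8, 0, 0, 0.003, 0], [0.8, 0, 0, 0.003, 0], [0.8, 0, 0, 0.003, 0], [0.8, 0, 0, 0.003, 0]]]}}

```text
time_s: 12.6
tcp_pos: [0.5095, 0.0087, 0.0065]
eef_rot: [-180.0, 0.0, -93.1]
contact_force: [2.3, -0.1, 2.0]
gripper_width: 0.0481
gripper_force: 19.9
```

Run:
```python
from ref import *
st()
```

```text
12.6 [0.5095 0.0087 0.0065] [-1.7996e+02  1.0000e-02 -9.3060e+01] J [ 23.1  17.  -33.4   0.  -39.6 -26.2] F [ 2.3 -0.1  2. ] w 0.0481 g 19.9
```

{"name": "play_rows", "arguments": {"rows": [[[0.8, 0, 0, 0.001, 0], [0.8, 0, 0, 0.001, 0], [0.8, 0, 0, 0.001, 0], [0.3, 0, 0, 0, 0], [0.1, 0, 0, 0, 0], [0, 0, 0, 0, 0], [0, 0, 0, 0, 0], [0, 0, 0, 0, 0]]]}}

```text
time_s: 13.27
tcp_pos: [0.5087, 0.0085, 0.006]
eef_rot: [180.0, -0.0, -93.1]
contact_force: [0.0, -0.5, -0.6]
gripper_width: 0.0758
gripper_force: 0.0
```

{"name": "play_rows", "arguments": {"rows": [[[0, 0, 0, 0, 0], [0, 0, 0, 0, 0], [0, 0, 0, -0.02, 0], [0, 0, 0, -0.05, 0], [0, 0, 0, -0.1, 0], [0, 0, 0, -0.15, 0], [0, 0, 0, -0.2, 0], [0, 0, 0, -0.24, 0]]]}}

```text
time_s: 13.93
tcp_pos: [0.5095, 0.0086, 0.1291]
eef_rot: [-179.9, 0.0, -93.0]
contact_force: [0.9, 1.1, -0.8]
gripper_width: 0.0878
gripper_force: 0.0
```

Run:
```python
from ref import *
st()
b=shot('side','s7');a=shot('top','t7');G=gim('pics/s7_raw.png')
for z in(.0195,.0255): print(np.round(refine('storey',np.array([.5098,.0145,z,-.0535]),{'side':G})[0],4))
chain((.50,-.06,.14,-85),(.4943,-.1226,.1,-76.5))
cv2.imwrite('pics/m7.png',cv2.resize(b[140:240,170:300],(780,600),interpolation=cv2.INTER_CUBIC))
```

```text
13.93 [0.5095 0.0086 0.1291] [-1.7989e+02  3.0000e-02 -9.3050e+01] J [ 23.1   8.  -25.4   0.  -56.5 -26.2] F [ 0.9  1.1 -0.8] w 0.0878 g 0.0
[ 0.5106  0.0131  0.0195 -0.0562]
[ 0.5087  0.0134  0.0255 -0.0551]
[0.139, 0.016, -0.019] -0.093 rows 1.7
[0.124, 0.022, 0.08] -0.099 rows 1.8
```

View pics/m7.png

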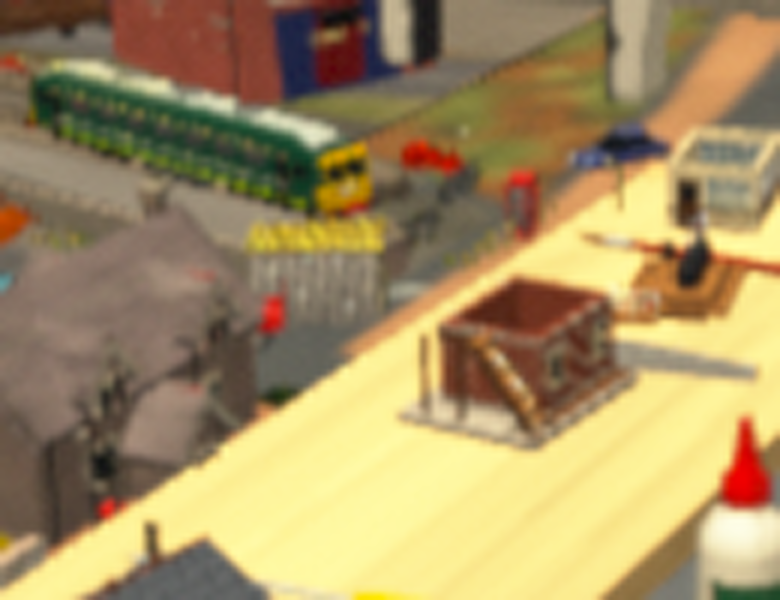

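Run:
```python
from ref import *
chain((.4914,-.1240,.07,-76.5),(.4914,-.1240,.008,-76.5))
```

```text
[0.268, 0.026, 0.121] -0.192 rows 3.5
[0.0, 0.0, 0.124] -0.0 rows 1.5
```

{"name": "play_rows", "arguments": {"rows": [[[0, 0.04, 0.004, 0, -0.03], [0, 0.1, 0.01, 0.02, -0.07], [0, 0.16, 0.016, 0.05, -0.11], [0, 0.22, 0.021, 0.09, -0.15], [0, 0.26, 0.025, 0.115, -0.185], [0, 0.268, 0.026, 0.121, -0.192], [0, 0.268, 0.026, 0.121, -0.192], [0, 0.268, 0.026, 0.121, -0.192]]], "squeeze": 15}}

```text
time_s: 14.7
tcp_pos: [0.4891, -0.1245, 0.0661]
eef_rot: [-180.0, -0.0, -76.7]
contact_force: [0.1, -0.4, 0.4]
gripper_width: 0.0878
gripper_force: 0.0
```

Run:
```python
from ref import *
st();chain((.4914,-.1240,.008,-76.5))
a=shot('side','s8');G=gim('pics/s8_raw.png')
print(np.round(refine('floor',np.array([.4946,-.116,.0195,.2355]),{'side':G})[0],4))
```

```text
14.7 [ 0.4891 -0.1245  0.0661] [-1.800e+02 -1.000e-02 -7.667e+01] J [  8.1  11.8 -30.4   0.  -47.8   5.3] F [ 0.1 -0.4  0.4] w 0.0878 g 0.0
[-0.0, -0.005, 0.116] -0.002 rows 1.4
[ 0.4939 -0.1156  0.0195  0.2425]
```

{"name": "play_rows", "arguments": {"rows": [[[0, 0, -0.004, 0.03, -0.002], [0, 0, -0.004, 0.06, -0.002], [0, 0, -0.004, 0.085, -0.002], [0, 0, -0.004, 0.1, -0.002], [0, 0, -0.004, 0.11, -0.002], [0, 0, -0.004, 0.116, -0.002], [0.1, 0, -0.004, 0.116, -0.002], [0.3, 0, -0.004, 0.116, -0.002]]], "squeeze": 15}}

```text
time_s: 15.42
tcp_pos: [0.4914, -0.1238, 0.0082]
eef_rot: [-180.0, -0.0, -76.4]
contact_force: [-0.1, 1.0, -0.0]
gripper_width: 0.0791
gripper_force: 0.0
```

Run:
```python
from ref import *
st();chain((.4914,-.1240,.008,-76.5))
```

```text
15.42 [ 0.4914 -0.1238  0.0082] [-1.7996e+02 -1.0000e-02 -7.6370e+01] J [  8.1  16.7 -33.6   0.  -39.7   5.5] F [-0.1  1.  -0. ] w 0.0791 g 0.0
[0.0, -0.0, 0.0] 0.002 rows 0.0
```

{"name": "play_rows", "arguments": {"rows": [[[0.97, 0, 0, 0, 0], [0.97, 0, 0, 0, 0], [0.97, 0, 0, 0, 0], [0.97, 0, 0, 0, 0], [0.97, 0, 0, 0, 0], [0.97, 0, 0, 0, 0], [0.97, 0, 0, 0, 0], [0.97, 0, 0, 0, 0]]]}}

```text
time_s: 16.08
tcp_pos: [0.4909, -0.1241, 0.0078]
eef_rot: [180.0, 0.0, -76.4]
contact_force: [0.3, 0.3, 0.4]
gripper_width: 0.0267
gripper_force: 0.0
```

{"name": "play_rows", "arguments": {"rows": [[[0.97, 0, 0, 0, 0], [0.97, 0, 0, 0, 0], [0.97, 0, 0, 0, 0], [0.97, 0, 0, 0, 0], [0.97, 0, 0, 0, 0], [0.97, 0, 0, 0, 0], [0.97, 0, 0, 0, 0], [0.97, 0, 0, 0, 0]]]}}

```text
time_s: 16.75
tcp_pos: [0.4909, -0.1241, 0.0077]
eef_rot: [180.0, -0.0, -76.4]
contact_force: [-0.6, 0.2, -0.5]
gripper_width: 0.01
gripper_force: 15.0
```

Run:
```python
from ref import *
st()
```

```text
16.75 [ 0.4909 -0.1241  0.0077] [180.    -0.   -76.39] J [  8.1  16.7 -33.7   0.  -39.6   5.5] F [-0.6  0.2 -0.5] w 0.01 g 15.0
```

Run:
```python
from ref import *
chain((.4909,-.1241,.09,-76.39),(.5044,.0086,.09,-93.06))
```

```text
[0.0, 0.0, -0.165] -0.0 rows 2.0
[-0.251, -0.089, 0.0] 0.194 rows 3.2
```

{"name": "play_rows", "arguments": {"rows": [[[0.97, 0, 0, -0.005, 0], [0.97, 0, 0, -0.02, 0], [0.97, 0, 0, -0.045, 0], [0.97, 0, 0, -0.075, 0], [0.97, 0, 0, -0.105, 0], [0.97, 0, 0, -0.135, 0], [0.97, 0, 0, -0.155, 0], [0.97, 0, 0, -0.165, 0]]], "squeeze": 22}}

```text
time_s: 17.42
tcp_pos: [0.4917, -0.124, 0.0922]
eef_rot: [-179.9, -0.0, -76.4]
contact_force: [-0.5, -0.5, -0.4]
gripper_width: 0.0096
gripper_force: 22.0
```

{"name": "play_rows", "arguments": {"rows": [[[0.97, -0.02, -0.007, 0, 0.015], [0.97, -0.06, -0.021, 0, 0.045], [0.97, -0.1, -0.036, 0, 0.077], [0.97, -0.15, -0.053, 0, 0.116], [0.97, -0.2, -0.071, 0, 0.154], [0.97, -0.235, -0.083, 0, 0.181], [0.97, -0.248, -0.088, 0, 0.191], [0.97, -0.251, -0.089, 0, 0.194]]]}}

```text
time_s: 18.08
tcp_pos: [0.5046, 0.0097, 0.09]
eef_rot: [180.0, -0.0, -93.0]
contact_force: [-1.3, 0.0, -0.7]
gripper_width: 0.0097
gripper_force: 22.0
```

Run:
```python
from ref import *
b=shot('side','s9');G=gim('pics/s9_raw.png');st()
for f in(1,0):print(np.round(refine('floor',np.array([.5098,.0153,.1025,-.0534]),{'side':G},f)[0],4))
chain((.5044,.0086,.05,-93.06))
cv2.imwrite('pics/m9.png',b[140:240,170:300])
```

```text
18.13 [0.5044 0.0092 0.09  ] [ 1.7996e+02 -1.0000e-02 -9.3000e+01] J [ 23.4  10.1 -28.7  -0.  -51.2 -26.4] F [-0.1  0.3  0.7] w 0.0093 g 22.0
[ 0.5089  0.0171  0.1025 -0.0528]
[ 0.5095  0.0163  0.0995 -0.0534]
[0.001, -0.0, 0.08] 0.001 rows 1.0
```

{"name": "play_rows", "arguments": {"rows": [[[0.97, 0.002, 0, 0.02, 0.001], [0.97, 0.002, 0, 0.04, 0.001], [0.97, 0.002, 0, 0.055, 0.001], [0.97, 0.002, 0, 0.065, 0.001], [0.97, 0.002, 0, 0.073, 0.001], [0.97, 0.002, 0, 0.08, 0.001], [0.97, 0.002, 0, 0.084, 0.001], [0.97, 0.002, 0, 0.086, 0.001]]]}}

```text
time_s: 18.8
tcp_pos: [0.5045, 0.0073, 0.047]
eef_rot: [180.0, -0.0, -93.2]
contact_force: [-0.3, 0.4, -0.2]
gripper_width: 0.0095
gripper_force: 22.0
```

{"name": "play_rows", "arguments": {"rows": [[[0.97, 0, 0, 0.001, 0], [0.97, 0, 0, 0.002, 0], [0.97, 0, 0, 0.003, 0], [0.97, 0, 0, 0.004, 0], [0.97, 0, 0, 0.005, 0], [0.97, 0, 0, 0.005, 0], [0.97, 0, 0, 0.005, 0], [0.97, 0, 0, 0.005, 0]]]}}

```text
time_s: 19.47
tcp_pos: [0.5046, 0.0074, 0.0448]
eef_rot: [-180.0, 0.0, -93.1]
contact_force: [-0.0, 0.9, -0.1]
gripper_width: 0.0096
gripper_force: 22.0
```

Run:
```python
from ref import *
st()
```

```text
19.47 [0.5046 0.0074 0.0448] [-180.      0.    -93.15] J [ 23.2  13.4 -31.7   0.  -44.8 -26.3] F [-0.   0.9 -0.1] w 0.0096 g 22.0
```

{"name": "play_rows", "arguments": {"rows": [[[0.97, 0, 0, 0.001, 0], [0.97, 0, 0, 0.002, 0], [0.97, 0, 0, 0.003, 0], [0.97, 0, 0, 0.004, 0], [0.97, 0, 0, 0.004, 0], [0.97, 0, 0, 0.004, 0], [0.97, 0, 0, 0.004, 0], [0.97, 0, 0, 0.004, 0]]]}}

```text
time_s: 20.13
tcp_pos: [0.5046, 0.0075, 0.0428]
eef_rot: [-180.0, 0.0, -93.1]
contact_force: [0.0, 0.4, -0.5]
gripper_width: 0.0093
gripper_force: 22.0
```

{"name": "play_rows", "arguments": {"rows": [[[0.97, 0, 0, 0.001, 0], [0.97, 0, 0, 0.002, 0], [0.97, 0, 0, 0.002, 0], [0.97, 0, 0, 0.002, 0], [0.97, 0, 0, 0.002, 0], [0.97, 0, 0, 0.002, 0], [0.97, 0, 0, 0.002, 0], [0.97, 0, 0, 0.002, 0]]]}}

```text
time_s: 20.8
tcp_pos: [0.5047, 0.0074, 0.0427]
eef_rot: [-180.0, 0.0, -93.1]
contact_force: [-3.4, 1.3, 10.4]
gripper_width: 0.0095
gripper_force: 22.0
```

Run:
```python
from ref import *
st()
b=shot('side','s10');G=gim('pics/s10_raw.png');st()
for f in(1,0):print(np.round(refine('floor',np.array([.5098,.0153,.0545,-.0534]),{'side':G},f)[0],4))
```

```text
20.8 [0.5047 0.0074 0.0427] [-179.97    0.    -93.13] J [ 23.2  13.6 -31.9   0.  -44.5 -26.3] F [-3.4  1.3 10.4] w 0.0095 g 22.0
20.85 [0.5047 0.0074 0.0427] [-179.96    0.    -93.13] J [ 23.2  13.6 -31.9   0.  -44.5 -26.3] F [-3.3  0.8  9.3] w 0.0097 g 22.0
[ 0.5081  0.0175  0.0545 -0.0527]
[ 0.5095  0.0163  0.052  -0.0475]
```

{"name": "play_rows", "arguments": {"rows": [[[0.97, 0, 0, -0.002, 0], [0.8, 0, 0, -0.002, 0], [0.6, 0, 0, -0.002, 0], [0.4, 0, 0, -0.002, 0], [0.4, 0, 0, -0.002, 0], [0.4, 0, 0, -0.002, 0], [0.4, 0, 0, -0.002, 0], [0.4, 0, 0, -0.002, 0]]]}}

```text
time_s: 21.52
tcp_pos: [0.5045, 0.0074, 0.0427]
eef_rot: [180.0, -0.0, -93.2]
contact_force: [-0.6, -0.3, 0.7]
gripper_width: 0.0497
gripper_force: 0.0
```

{"name": "play_rows", "arguments": {"rows": [[[0, 0, 0, -0.01, 0], [0, 0, 0, -0.03, 0], [0, 0, 0, -0.06, 0], [0, 0, 0, -0.1, 0], [0, 0, 0, -0.14, 0], [0, 0, 0, -0.17, 0], [0, 0, 0, -0.19, 0], [0, 0, 0, -0.2, 0]]]}}

```text
time_s: 22.18
tcp_pos: [0.5054, 0.0076, 0.145]
eef_rot: [-179.8, 0.1, -93.1]
contact_force: [0.2, 0.2, 0.0]
gripper_width: 0.0872
gripper_force: 0.0
```

Run:
```python
from ref import *
st()
b=shot('side','s11');a=shot('top','t11');G=gim('pics/s11_raw.png')
for f in(1,0):print(np.round(refine('floor',np.array([.5098,.0153,.0545,-.0534]),{'side':G},f)[0],4))
# cabin refit: top (t1) with several z, and side now
for z in(.0185,.0205):
  for n,f in(('top','t1'),('side','s1'),('side','s11')):print('cabin',z,n,np.round(refine('cabin',np.array([.5275,-.2418,z,.243]),{n:gim(f'pics/{f}_raw.png')})[0],4))
```

```text
22.18 [0.5054 0.0076 0.145 ] [-1.7984e+02  6.0000e-02 -9.3140e+01] J [ 23.2   6.7 -24.6   0.  -58.5 -26.3] F [0.2 0.2 0. ] w 0.0872 g 0.0
[ 0.5084  0.0157  0.0545 -0.0588]
[ 0.5079  0.0154  0.0518 -0.0505]
cabin 0.0185 top [ 0.5277 -0.2404  0.0185  0.2455]
cabin 0.0185 side [ 0.5273 -0.2468  0.0185  0.2445]
cabin 0.0185 side [ 0.5273 -0.2468  0.0185  0.2439]
cabin 0.0205 top [ 0.5271 -0.2402  0.0205  0.2429]
cabin 0.0205 side [ 0.5262 -0.2448  0.0205  0.2456]
cabin 0.0205 side [ 0.5262 -0.2448  0.0205  0.2456]
```

Run:
```python
from ref import *
chain((.5289,-.2483,.075,-76.0),(.5289,-.2483,.0005,-76))
```

```text
[0.508, -0.076, 0.137] -0.2 rows 6.4
[0.0, 0.0, 0.149] 0.0 rows 1.8
```

{"name": "play_rows", "arguments": {"rows": [[[0, 0.07, -0.01, 0, -0.03], [0, 0.15, -0.022, 0.02, -0.06], [0, 0.23, -0.034, 0.04, -0.09], [0, 0.31, -0.046, 0.07, -0.12], [0, 0.39, -0.058, 0.1, -0.15], [0, 0.46, -0.069, 0.12, -0.18], [0, 0.5, -0.075, 0.137, -0.2], [0, 0.508, -0.076, 0.137, -0.2]]], "squeeze": 15}}

```text
time_s: 22.95
tcp_pos: [0.5262, -0.2512, 0.0704]
eef_rot: [179.7, 0.1, -76.1]
contact_force: [1.0, 0.0, 0.1]
gripper_width: 0.0876
gripper_force: 0.0
```

Run:
```python
from ref import *
st();a=shot('top','t12');st()
chain((.5289,-.2483,.0005,-76.0))
```

```text
22.95 [ 0.5262 -0.2512  0.0704] [ 1.7969e+02  1.3000e-01 -7.6070e+01] J [ -6.3  18.4 -20.1  -0.  -51.8  20.3] F [1.  0.  0.1] w 0.0876 g 0.0
23.0 [ 0.5266 -0.2504  0.0714] [ 1.7974e+02  1.0000e-01 -7.6150e+01] J [ -6.2  18.4 -20.1  -0.  -51.9  20.1] F [ 1.1 -0.2 -0.1] w 0.0878 g 0.0
[-0.003, -0.005, 0.142] -0.002 rows 1.7
```

{"name": "play_rows", "arguments": {"rows": [[[0, 0, -0.001, 0.03, 0], [0, 0, -0.001, 0.07, 0], [0, 0, -0.001, 0.1, 0], [0, 0, -0.001, 0.125, 0], [0, 0, -0.001, 0.14, 0], [0, 0, -0.001, 0.147, 0], [0, 0, -0.001, 0.147, 0], [0, 0, -0.001, 0.147, 0]]]}}

```text
time_s: 23.67
tcp_pos: [0.5294, -0.2479, 0.0012]
eef_rot: [-180.0, -0.0, -75.9]
contact_force: [0.2, 0.3, 0.8]
gripper_width: 0.0879
gripper_force: 0.0
```

Run:
```python
from ref import *
st();chain((.5289,-.2483,.0005,-76.0))
```

```text
23.67 [ 0.5294 -0.2479  0.0012] [-1.7998e+02 -1.0000e-02 -7.5930e+01] J [ -5.9  23.2 -24.    0.  -42.8  20. ] F [0.2 0.3 0.8] w 0.0879 g 0.0
[0.001, 0.001, 0.001] 0.001 rows 0.0
```

{"name": "play_rows", "arguments": {"rows": [[[0.8, 0, 0, 0, 0], [0.8, 0, 0, 0, 0], [0.8, 0, 0, 0, 0], [0.8, 0, 0, 0, 0], [0.8, 0, 0, 0, 0], [0.8, 0, 0, 0, 0], [0.8, 0, 0, 0, 0], [0.8, 0, 0, 0, 0]]]}}

```text
time_s: 24.33
tcp_pos: [0.5291, -0.2483, 0.0009]
eef_rot: [-180.0, -0.0, -76.0]
contact_force: [-1.2, 0.6, 1.0]
gripper_width: 0.0461
gripper_force: 14.9
```

{"name": "play_rows", "arguments": {"rows": [[[0.8, 0, 0, 0, 0], [0.8, 0, 0, 0, 0], [0.8, 0, 0, 0, 0], [0.8, 0, 0, 0, 0], [0.8, 0, 0, 0, 0], [0.8, 0, 0, 0, 0], [0.8, 0, 0, 0, 0], [0.8, 0, 0, 0, 0]]]}}

```text
time_s: 25.0
tcp_pos: [0.5291, -0.2482, 0.0009]
eef_rot: [-180.0, -0.0, -76.0]
contact_force: [0.3, -0.7, 2.1]
gripper_width: 0.0462
gripper_force: 14.9
```

Run:
```python
from ref import *
st()
s=r.get_state();T=s['tcp_pos']
chain((T[0],T[1],.125,s['eef_rot'][2]),(.5097,.0077,.125,-93.06))
```

```text
25.0 [ 0.5291 -0.2482  0.0009] [-1.7999e+02 -1.0000e-02 -7.5960e+01] J [ -6.   23.2 -24.    0.  -42.7  20. ] F [ 0.3 -0.7  2.1] w 0.0462 g 14.9
[0.0, 0.0, -0.248] -0.0 rows 3.0
[-0.506, -0.086, -0.0] 0.199 rows 6.2
```

{"name": "play_rows", "arguments": {"rows": [[[0.8, 0, 0, -0.01, 0], [0.8, 0, 0, -0.03, 0], [0.8, 0, 0, -0.07, 0], [0.8, 0, 0, -0.12, 0], [0.8, 0, 0, -0.17, 0], [0.8, 0, 0, -0.21, 0], [0.8, 0, 0, -0.238, 0], [0.8, 0, 0, -0.248, 0]]], "squeeze": 20}}

```text
time_s: 25.67
tcp_pos: [0.5303, -0.2485, 0.1283]
eef_rot: [-179.8, -0.1, -75.9]
contact_force: [-0.8, -0.0, 0.4]
gripper_width: 0.0458
gripper_force: 19.9
```

{"name": "play_rows", "arguments": {"rows": [[[0.8, -0.03, -0.005, 0, 0.012], [0.8, -0.09, -0.015, 0, 0.035], [0.8, -0.16, -0.027, 0, 0.063], [0.8, -0.23, -0.039, 0, 0.09], [0.8, -0.3, -0.051, 0, 0.118], [0.8, -0.37, -0.063, 0, 0.145], [0.8, -0.43, -0.073, 0, 0.169], [0.8, -0.48, -0.081, 0, 0.189]]]}}

```text
time_s: 26.33
tcp_pos: [0.5093, -0.0036, 0.1246]
eef_rot: [180.0, 0.0, -92.3]
contact_force: [0.5, -0.6, 1.0]
gripper_width: 0.0457
gripper_force: 19.9
```

{"name": "play_rows", "arguments": {"rows": [[[0.8, -0.015, -0.003, 0, 0.006], [0.8, -0.024, -0.004, 0, 0.009], [0.8, -0.026, -0.005, 0, 0.01], [0.8, -0.026, -0.005, 0, 0.01], [0.8, -0.026, -0.005, 0, 0.01], [0.8, -0.026, -0.005, 0, 0.01], [0.8, -0.026, -0.005, 0, 0.01], [0.8, -0.026, -0.005, 0, 0.01]]]}}

```text
time_s: 27.0
tcp_pos: [0.5131, 0.0067, 0.1247]
eef_rot: [180.0, -0.0, -93.1]
contact_force: [0.6, 0.6, 0.1]
gripper_width: 0.0461
gripper_force: 19.9
```

Run:
```python
from ref import *
st();b=shot('side','s13');st()
T=r.get_state()['tcp_pos'];z=T[2]+.0186
for f in(1,0):print(z,np.round(refine('cabin',np.array([.5098,.0153,z,-.0534]),{'side':gim('pics/s13_raw.png')},f)[0],4))
chain((.5097,.0077,.125,-93.06))
cv2.imwrite('pics/m13.png',cv2.resize(b[120:240,180:280],(500,600),interpolation=cv2.INTER_CUBIC))
```

```text
27.0 [0.5131 0.0067 0.1247] [ 1.7999e+02 -1.0000e-02 -9.3120e+01] J [ 22.7   8.7 -25.2   0.  -56.1 -25.8] F [0.6 0.6 0.1] w 0.0461 g 19.9
27.05 [0.5131 0.0069 0.1247] [180.    -0.   -93.11] J [ 22.7   8.7 -25.2   0.  -56.1 -25.8] F [ 0.2  0.4 -0.3] w 0.0458 g 19.9
0.14332871977140477 [ 0.5141  0.0207  0.1433 -0.0489]
0.14332871977140477 [ 0.511   0.0149  0.1467 -0.0542]
[-0.001, 0.007, -0.001] -0.001 rows 0.1
```

Run:
```python
from ref import *
import ref
def full(hx,y0,y1,h): return loop(box(hx,y0,y1,h))+[((-hx,y1,0),(-hx,y1,h)),((hx,y1,0),(hx,y1,h)),((-hx,y0,0),(-hx,y0,h)),((-hx,y1,0),(hx,y1,0)),((-hx,y1,0),(-hx,y0,0))]
ref.E['cabin']=full(23,-38,24,34)+loop(box(20,-35,21,34));ref.E['storey']=full(24,-39,25,36)
for n,f,p in (('cabin','s1',[.5272,-.242,.0195,.244]),('cabin','s13',[.5132,.0145,.1433,-.054]),('storey','s1',[.5172,.1497,.0195,.215]),('storey','s11',[.5098,.0145,.0255,-.0535])):
  for fx in(1,0): print(n,f,np.round(refine(n,np.array(p),{'side':gim(f'pics/{f}_raw.png')},fx)[0],4))
```

```text
cabin s1 [ 0.5268 -0.2455  0.0195  0.2425]
cabin s1 [ 0.5256 -0.2435  0.0215  0.2455]
cabin s13 [ 0.5163  0.013   0.1433 -0.0384]
cabin s13 [ 0.5142  0.0142  0.1462 -0.0699]
storey s1 [0.5164 0.1487 0.0195 0.227 ]
storey s1 [0.5162 0.1489 0.0199 0.2278]
storey s11 [ 0.5082  0.0146  0.0255 -0.0523]
storey s11 [ 0.5086  0.0141  0.025  -0.0526]
```

{"name": "play_rows", "arguments": {"rows": [[[0.8, 0, 0.004, 0, 0], [0.8, 0, 0.007, 0, 0], [0.8, 0, 0.007, 0, 0], [0.8, 0, 0.007, 0, 0], [0.8, 0, 0.007, 0, 0], [0.8, 0, 0.007, 0, 0], [0.8, 0, 0.007, 0, 0], [0.8, 0, 0.007, 0, 0]]]}}

```text
time_s: 27.72
tcp_pos: [0.5096, 0.0076, 0.1247]
eef_rot: [180.0, 0.0, -93.1]
contact_force: [0.7, -0.2, -0.8]
gripper_width: 0.0461
gripper_force: 19.9
```

{"name": "play_rows", "arguments": {"rows": [[[0.8, 0, 0, 0.02, 0], [0.8, 0, 0, 0.045, 0], [0.8, 0, 0, 0.07, 0], [0.8, 0, 0, 0.095, 0], [0.8, 0, 0, 0.115, 0], [0.8, 0, 0, 0.13, 0], [0.8, 0, 0, 0.14, 0], [0.8, 0, 0, 0.14, 0]]]}}

```text
time_s: 28.38
tcp_pos: [0.509, 0.0073, 0.0536]
eef_rot: [179.9, -0.0, -93.1]
contact_force: [0.6, -0.1, -0.6]
gripper_width: 0.0457
gripper_force: 19.9
```

{"name": "play_rows", "arguments": {"rows": [[[0.8, 0, 0, 0.002, 0], [0.8, 0, 0, 0.004, 0], [0.8, 0, 0, 0.006, 0], [0.8, 0, 0, 0.008, 0], [0.8, 0, 0, 0.01, 0], [0.8, 0, 0, 0.01, 0], [0.8, 0, 0, 0.01, 0], [0.8, 0, 0, 0.01, 0]]]}}

```text
time_s: 29.05
tcp_pos: [0.5097, 0.0076, 0.0499]
eef_rot: [-180.0, 0.0, -93.1]
contact_force: [-0.0, 0.8, 0.2]
gripper_width: 0.0457
gripper_force: 19.9
```

{"name": "play_rows", "arguments": {"rows": [[[0.8, 0, 0, 0.001, 0], [0.8, 0, 0, 0.002, 0], [0.8, 0, 0, 0.003, 0], [0.8, 0, 0, 0.004, 0], [0.8, 0, 0, 0.004, 0], [0.8, 0, 0, 0.004, 0], [0.8, 0, 0, 0.004, 0], [0.8, 0, 0, 0.004, 0]]]}}

```text
time_s: 29.72
tcp_pos: [0.5097, 0.0076, 0.0478]
eef_rot: [-180.0, 0.0, -93.1]
contact_force: [0.4, 1.2, 0.1]
gripper_width: 0.0458
gripper_force: 19.9
```

{"name": "play_rows", "arguments": {"rows": [[[0.8, 0, 0, 0.001, 0], [0.8, 0, 0, 0.002, 0], [0.8, 0, 0, 0.003, 0], [0.8, 0, 0, 0.0035, 0], [0.8, 0, 0, 0.0035, 0], [0.8, 0, 0, 0.0035, 0], [0.8, 0, 0, 0.0035, 0], [0.8, 0, 0, 0.0035, 0]]]}}

```text
time_s: 30.38
tcp_pos: [0.5102, 0.0078, 0.0463]
eef_rot: [-179.9, 0.0, -93.1]
contact_force: [1.0, 1.7, 5.7]
gripper_width: 0.046
gripper_force: 20.0
```

Run:
```python
from ref import *
st()
```

```text
30.38 [0.5102 0.0078 0.0463] [-1.7994e+02  2.0000e-02 -9.3050e+01] J [ 23.   13.8 -31.    0.  -45.2 -26. ] F [1.  1.7 5.7] w 0.046 g 20.0
```

{"name": "play_rows", "arguments": {"rows": [[[0.8, 0, 0, 0.001, 0], [0.8, 0, 0, 0.001, 0], [0.8, 0, 0, 0.001, 0], [0.8, 0, 0, 0.001, 0], [0.5, 0, 0, 0, 0], [0.2, 0, 0, 0, 0], [0, 0, 0, 0, 0], [0, 0, 0, 0, 0]]]}}

```text
time_s: 31.05
tcp_pos: [0.5086, 0.007, 0.0454]
eef_rot: [179.9, -0.0, -93.1]
contact_force: [0.8, -0.3, -0.4]
gripper_width: 0.0603
gripper_force: 0.0
```

{"name": "play_rows", "arguments": {"rows": [[[0, 0, 0, 0, 0], [0, 0, 0, 0, 0], [0, 0, 0, -0.01, 0], [0, 0, 0, -0.04, 0], [0, 0, 0, -0.08, 0], [0, 0, 0, -0.12, 0], [0, 0, 0, -0.15, 0], [0, 0, 0, -0.17, 0]]]}}

```text
time_s: 31.72
tcp_pos: [0.5103, 0.0077, 0.1331]
eef_rot: [-179.9, 0.0, -93.1]
contact_force: [1.1, -0.2, 0.1]
gripper_width: 0.0875
gripper_force: 0.0
```

Run:
```python
from ref import *
import ref
def full(hx,y0,y1,h): return loop(box(hx,y0,y1,h))+[((-hx,y1,0),(-hx,y1,h)),((hx,y1,0),(hx,y1,h)),((-hx,y0,0),(-hx,y0,h)),((-hx,y1,0),(hx,y1,0)),((-hx,y1,0),(-hx,y0,0))]
ref.E['cabin']=full(23,-38,24,34)+loop(box(20,-35,21,34))
st();b=shot('side','s14');a=shot('top','t14')
for fx in(1,0): print(np.round(refine('cabin',np.array([.5098,.0145,.0645,-.054]),{'side':gim('pics/s14_raw.png')},fx)[0],4))
ref.E['roof']=loop(box(29,-42,28,13))+loop(box(29,-42,28,7))[2:]+[((0,28,32),(0,-42,32)),((0,28,32),(29,28,13)),((0,28,32),(-29,28,13)),((0,-42,32),(-29,-42,13))]
for z in(.0185,.0205):
  for n,f in(('top','t1'),('side','s1'),('side','s14')):print('roof',z,n,np.round(refine('roof',np.array([.521,.276,z,-.105]),{n:gim(f'pics/{f}_raw.png')})[0],4))
```

```text
31.72 [0.5103 0.0077 0.1331] [-1.7988e+02  3.0000e-02 -9.3050e+01] J [ 23.    7.9 -25.    0.  -57.  -26. ] F [ 1.1 -0.2  0.1] w 0.0875 g 0.0
[ 0.5131  0.0106  0.0645 -0.063 ]
[ 0.5112  0.014   0.0675 -0.0659]
roof 0.0185 top [ 0.5219  0.2786  0.0185 -0.1028]
roof 0.0185 side [ 0.5236  0.2737  0.0185 -0.1188]
roof 0.0185 side [ 0.5235  0.2737  0.0185 -0.1191]
roof 0.0205 top [ 0.5215  0.2782  0.0205 -0.1033]
roof 0.0205 side [ 0.5218  0.2758  0.0205 -0.1174]
roof 0.0205 side [ 0.5218  0.2758  0.0205 -0.1185]
```

Run:
```python
from ref import *
for q in((252,160),(243,188),(236,208),(190,171),(192.5,192)):print(np.round(onz('top',*q,.025),3))
a=np.radians(-96.2);X=np.array([np.cos(a),np.sin(a)]);Y=np.array([np.sin(a),-np.cos(a)])
for i in(-1,1):
  for j in(-.065,.065):print(np.round(np.array([.5208,.27])+i*.0095*X+j*Y,3))
chain((.525,.15,.14,-94),(.5208,.27,.07,-96.2),(.5208,.27,0,-96.2))
```

```text
[0.562 0.22  0.025]
[0.47  0.213 0.025]
[0.406 0.21  0.025]
[0.469 0.378 0.025]
[0.411 0.345 0.025]
[0.586 0.272]
[0.457 0.286]
[0.584 0.254]
[0.455 0.268]
[-0.285, -0.014, -0.014] 0.011 rows 3.4
[-0.239, 0.026, 0.14] 0.026 rows 3.3
[-0.0, -0.0, 0.14] -0.0 rows 1.7
```

{"name": "play_rows", "arguments": {"rows": [[[0, -0.07, -0.003, -0.01, 0.003], [0, -0.14, -0.007, -0.014, 0.006], [0, -0.21, -0.01, -0.014, 0.009], [0, -0.285, -0.014, -0.014, 0.011], [0, -0.36, -0.006, -0.01, 0.018], [0, -0.43, 0.002, 0.02, 0.025], [0, -0.49, 0.008, 0.05, 0.032], [0, -0.524, 0.012, 0.08, 0.037]]], "squeeze": 15}}

```text
time_s: 32.48
tcp_pos: [0.517, 0.2723, 0.0893]
eef_rot: [180.0, -0.0, -96.2]
contact_force: [-0.1, -0.4, -0.3]
gripper_width: 0.0878
gripper_force: 0.0
```

{"name": "play_rows", "arguments": {"rows": [[[0, 0, 0, 0, 0], [0, 0, 0, 0, 0], [0, 0, 0, 0, 0], [0, 0, 0, 0, 0], [0, 0, 0, 0, 0], [0, 0, 0, 0, 0], [0, 0, 0, 0, 0], [0, 0, 0, 0, 0]]]}}

```text
time_s: 33.15
tcp_pos: [0.5179, 0.2692, 0.0915]
eef_rot: [-180.0, 0.0, -96.3]
contact_force: [-1.7, -0.1, 0.1]
gripper_width: 0.0876
gripper_force: 0.0
```

Run:
```python
from ref import *
st();chain((.5208,.27,.003,-96.2),(.5208,.27,-.0065,-96.2))
```

```text
33.15 [0.5179 0.2692 0.0915] [-1.7997e+02  4.0000e-02 -9.6280e+01] J [ 46.7  17.  -19.   -0.  -54.  -52.9] F [-1.7 -0.1  0.1] w 0.0876 g 0.0
[-0.002, -0.006, 0.177] -0.001 rows 2.1
[-0.0, 0.0, 0.019] 0.0 rows 0.2
```

{"name": "play_rows", "arguments": {"rows": [[[0, -0.002, -0.006, 0.03, -0.001], [0, -0.002, -0.006, 0.06, -0.001], [0, -0.002, -0.006, 0.1, -0.001], [0, -0.002, -0.006, 0.13, -0.001], [0, -0.002, -0.006, 0.155, -0.001], [0, -0.002, -0.006, 0.17, -0.001], [0, -0.002, -0.006, 0.177, -0.001], [0, -0.002, -0.006, 0.177, -0.001]]]}}

```text
time_s: 33.82
tcp_pos: [0.5205, 0.2699, 0.002]
eef_rot: [180.0, -0.0, -96.2]
contact_force: [0.0, -0.5, 0.6]
gripper_width: 0.0875
gripper_force: 0.0
```

{"name": "play_rows", "arguments": {"rows": [[[0, 0, 0, 0.003, 0], [0, 0, 0, 0.006, 0], [0, 0, 0, 0.009, 0], [0, 0, 0, 0.012, 0], [0, 0, 0, 0.015, 0], [0, 0, 0, 0.018, 0], [0, 0, 0, 0.018, 0], [0, 0, 0, 0.018, 0]]]}}

```text
time_s: 34.48
tcp_pos: [0.5206, 0.2701, -0.0066]
eef_rot: [180.0, -0.0, -96.2]
contact_force: [0.6, 0.5, 0.2]
gripper_width: 0.088
gripper_force: 0.0
```

Run:
```python
from ref import *
st();chain((.5208,.27,-.0065,-96.2))
```

```text
34.48 [ 0.5206  0.2701 -0.0066] [ 1.7999e+02 -1.0000e-02 -9.6160e+01] J [ 46.5  24.  -24.1  -0.  -42.  -52.7] F [0.6 0.5 0.2] w 0.088 g 0.0
[0.0, -0.0, -0.0] 0.0 rows 0.0
```

{"name": "play_rows", "arguments": {"rows": [[[0.7, 0, 0, 0, 0], [0.7, 0, 0, 0, 0], [0.7, 0, 0, 0, 0], [0.7, 0, 0, 0, 0], [0.7, 0, 0, 0, 0], [0.7, 0, 0, 0, 0], [0.7, 0, 0, 0, 0], [0.7, 0, 0, 0, 0]]]}}

```text
time_s: 35.15
tcp_pos: [0.5208, 0.2702, -0.0064]
eef_rot: [-180.0, 0.0, -96.2]
contact_force: [0.3, 0.7, 0.4]
gripper_width: 0.0575
gripper_force: 15.0
```

Run:
```python
from ref import *
st();s=r.get_state();T=s['tcp_pos']
chain((T[0],T[1],.115,s['eef_rot'][2]),(.5099,.0079,.115,-93.06))
```

```text
35.15 [ 0.5208  0.2702 -0.0064] [-179.99    0.    -96.16] J [ 46.5  24.  -24.1   0.  -42.  -52.7] F [0.3 0.7 0.4] w 0.0575 g 15.0
[0.0, 0.0, -0.243] -0.0 rows 2.9
[0.524, -0.035, 0.0] -0.036 rows 6.3
```

{"name": "play_rows", "arguments": {"rows": [[[0.7, 0, 0, -0.006, 0], [0.7, 0, 0, -0.02, 0], [0.7, 0, 0, -0.05, 0], [0.7, 0, 0, -0.09, 0], [0.7, 0, 0, -0.14, 0], [0.7, 0, 0, -0.19, 0], [0.7, 0, 0, -0.23, 0], [0.7, 0, 0, -0.243, 0]]], "squeeze": 22}}

```text
time_s: 35.82
tcp_pos: [0.5222, 0.2713, 0.1193]
eef_rot: [-179.8, 0.2, -96.1]
contact_force: [-0.0, -0.2, -1.0]
gripper_width: 0.0577
gripper_force: 22.0
```

{"name": "play_rows", "arguments": {"rows": [[[0.7, 0.02, -0.001, 0, -0.002], [0.7, 0.08, -0.005, 0, -0.006], [0.7, 0.15, -0.01, 0, -0.01], [0.7, 0.22, -0.015, 0, -0.015], [0.7, 0.29, -0.02, 0, -0.02], [0.7, 0.36, -0.024, 0, -0.025], [0.7, 0.42, -0.028, 0, -0.03], [0.7, 0.46, -0.031, 0, -0.036]]]}}

```text
time_s: 36.48
tcp_pos: [0.5096, 0.0367, 0.114]
eef_rot: [179.9, -0.0, -93.1]
contact_force: [-0.1, 0.7, 0.6]
gripper_width: 0.0574
gripper_force: 22.0
```

Run:
```python
from ref import *
shot('side','s15');st();chain((.5101,.0078,.115,-93.06))
```

```text
36.53 [0.5091 0.035  0.1139] [ 1.7984e+02 -7.0000e-02 -9.3120e+01] J [ 26.    9.2 -26.2  -0.  -54.8 -29.1] F [-0.5 -3.  -1.2] w 0.058 g 22.0
[0.054, -0.005, -0.002] -0.001 rows 0.7
```

{"name": "play_rows", "arguments": {"rows": [[[0.7, 0.01, 0, 0, 0], [0.7, 0.025, -0.001, 0, 0], [0.7, 0.04, -0.001, 0, 0], [0.7, 0.052, -0.002, 0, 0], [0.7, 0.058, -0.002, 0, 0], [0.7, 0.058, -0.002, 0, 0], [0.7, 0.058, -0.002, 0, 0], [0.7, 0.058, -0.002, 0, 0]]]}}

```text
time_s: 37.2
tcp_pos: [0.511, 0.0111, 0.115]
eef_rot: [-180.0, 0.0, -93.0]
contact_force: [1.5, -0.3, -0.9]
gripper_width: 0.0577
gripper_force: 22.0
```

Run:
```python
from ref import *
import ref
ref.E['roof']=loop(box(29,-42,28,13))+loop(box(29,-42,28,7))[2:]+[((0,28,32),(0,-42,32)),((0,28,32),(29,28,13)),((0,28,32),(-29,28,13)),((0,-42,32),(-29,-42,13))]
st();shot('side','s16');st();chain((.5101,.0078,.115,-93.06))
T=r.get_state()['tcp_pos'];z=T[2]+.0064+.0195
for fx in(1,0): print(z,np.round(refine('roof',np.array([T[0],T[1]+.007,z,-.054]),{'side':gim('pics/s16_raw.png')},fx)[0],4))
```

```text
37.2 [0.511  0.0111 0.115 ] [-180.      0.    -93.05] J [ 23.3   9.1 -26.1  -0.  -54.8 -26.3] F [ 1.5 -0.3 -0.9] w 0.0577 g 22.0
37.25 [0.5109 0.0112 0.115 ] [180.     0.   -93.04] J [ 23.3   9.1 -26.1  -0.  -54.8 -26.3] F [ 0.4 -0.4 -1.3] w 0.0576 g 22.0
[0.007, 0.001, -0.0] 0.0 rows 0.1
0.14089243015558392 [ 0.5108  0.019   0.1409 -0.0508]
0.14089243015558392 [ 0.511   0.0185  0.14   -0.0488]
```

{"name": "play_rows", "arguments": {"rows": [[[0.7, 0.007, 0.001, 0.005, 0], [0.7, 0.007, 0.001, 0.02, 0], [0.7, 0.007, 0.001, 0.035, 0], [0.7, 0.007, 0.001, 0.05, 0], [0.7, 0.007, 0.001, 0.065, 0], [0.7, 0.007, 0.001, 0.077, 0], [0.7, 0.007, 0.001, 0.085, 0], [0.7, 0.007, 0.001, 0.087, 0]]]}}

```text
time_s: 37.92
tcp_pos: [0.5097, 0.0072, 0.0704]
eef_rot: [179.9, -0.0, -93.1]
contact_force: [-0.7, 0.0, 0.0]
gripper_width: 0.0579
gripper_force: 22.0
```

{"name": "play_rows", "arguments": {"rows": [[[0.7, 0, 0, 0.001, 0], [0.7, 0, 0, 0.002, 0], [0.7, 0, 0, 0.003, 0], [0.7, 0, 0, 0.004, 0], [0.7, 0, 0, 0.005, 0], [0.7, 0, 0, 0.006, 0], [0.7, 0, 0, 0.007, 0], [0.7, 0, 0, 0.007, 0]]]}}

```text
time_s: 38.58
tcp_pos: [0.5101, 0.0073, 0.068]
eef_rot: [180.0, 0.0, -93.1]
contact_force: [-0.8, 0.0, -0.8]
gripper_width: 0.0579
gripper_force: 22.0
```

{"name": "play_rows", "arguments": {"rows": [[[0.7, 0, 0, 0.001, 0], [0.7, 0, 0, 0.002, 0], [0.7, 0, 0, 0.003, 0], [0.7, 0, 0, 0.003, 0], [0.7, 0, 0, 0.003, 0], [0.7, 0, 0, 0.003, 0], [0.7, 0, 0, 0.003, 0], [0.7, 0, 0, 0.003, 0]]]}}

```text
time_s: 39.25
tcp_pos: [0.5102, 0.0073, 0.0665]
eef_rot: [180.0, -0.0, -93.1]
contact_force: [0.3, -0.6, 0.1]
gripper_width: 0.0573
gripper_force: 22.0
```

{"name": "play_rows", "arguments": {"rows": [[[0.7, 0, 0, 0.001, 0], [0.7, 0, 0, 0.002, 0], [0.7, 0, 0, 0.003, 0], [0.7, 0, 0, 0.003, 0], [0.7, 0, 0, 0.003, 0], [0.7, 0, 0, 0.003, 0], [0.7, 0, 0, 0.003, 0], [0.7, 0, 0, 0.003, 0]]]}}

```text
time_s: 39.92
tcp_pos: [0.5103, 0.0073, 0.0655]
eef_rot: [-180.0, -0.0, -93.1]
contact_force: [-1.9, 1.1, 4.7]
gripper_width: 0.0577
gripper_force: 22.0
```

Run:
```python
from ref import *
st()
```

```text
39.92 [0.5103 0.0073 0.0655] [-179.98   -0.    -93.05] J [ 22.9  12.3 -29.7   0.  -47.9 -26. ] F [-1.9  1.1  4.7] w 0.0577 g 22.0
```

{"name": "play_rows", "arguments": {"rows": [[[0.7, 0, 0, 0.001, 0], [0.7, 0, 0, 0.001, 0], [0.7, 0, 0, 0.001, 0], [0.5, 0, 0, 0, 0], [0.3, 0, 0, 0, 0], [0, 0, 0, 0, 0], [0, 0, 0, 0, 0], [0, 0, 0, 0, 0]]]}}

```text
time_s: 40.58
tcp_pos: [0.5102, 0.0073, 0.0648]
eef_rot: [180.0, -0.0, -93.1]
contact_force: [0.0, -0.5, -0.1]
gripper_width: 0.0757
gripper_force: 0.0
```

{"name": "play_rows", "arguments": {"rows": [[[0, 0, 0, 0, 0], [0, 0, 0, 0, 0], [0, 0, 0, -0.01, 0], [0, 0, 0, -0.04, 0], [0, 0, 0, -0.08, 0], [0, 0, 0, -0.12, 0], [0, 0, 0, -0.16, 0], [0, 0, 0, -0.2, 0]]]}}

```text
time_s: 41.25
tcp_pos: [0.5101, 0.0073, 0.1664]
eef_rot: [-180.0, 0.0, -93.1]
contact_force: [0.8, 0.2, 0.0]
gripper_width: 0.0875
gripper_force: 0.0
```

Run:
```python
from ref import *
st();b=shot('side','s17')
cv2.imwrite('pics/m17.png',cv2.resize(b[130:240,190:270],(436,600),interpolation=cv2.INTER_CUBIC))
```

```text
41.25 [0.5101 0.0073 0.1664] [-179.99    0.    -93.07] J [ 22.9   6.2 -22.2   0.  -61.6 -26. ] F [0.8 0.2 0. ] w 0.0875 g 0.0
```

View pics/m17.png

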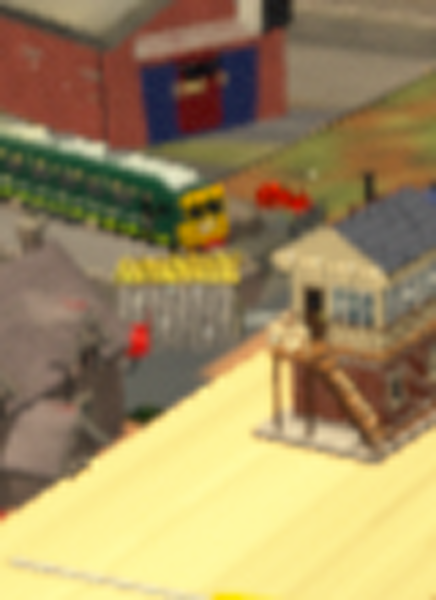

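The picture shows the complete signal box standing square on the slab: roof, cabin, floor and storey are in line, with the pipe at the far end.

```bash
python3 -c "
from plant import r
print(r.close_job())"
```

```text
the job is handed in; nothing more can be done
None
```

The signal box is built on the slab in the required order and handed in. Each part met resistance within 0.5 mm of its seated height, and the last picture shows it standing square; no judging result came back.

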